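# Line up watch movement holders against a flip stop and pin the row

### The arm

A 6-joint arm with a two-finger parallel gripper is mounted at the origin on the work surface. World frame = base frame: x ahead of the robot, y to its left, z up, the work surface at z = 0. Lengths are in m, angles in rad, forces in N, time in s.
With the tool pointing down it reaches from about 0.35 to 0.85 m from the base axis. Payload 8.1 kg.
Tool frame: the origin (TCP) lies midway between the tips of the shut fingers; the grasp point (between the pads) lies 19 mm behind it; z points along the fingers, x is the direction in which the jaws open and shut, and the axes are right-handed (so a half turn about z gives the same grasp; the last joint's range is limited). The gripper opens to 93 mm and grips with 3 to 60 N. Pads are 15 mm wide; open, the fingers measure 128 mm over their backs; the gripper's body (75 mm by 188 mm) begins 65 mm behind the grasp point.
Start: joints at [1.032, 0.13, 1.488, -0, 1.523, -0.085], TCP at [0.263, 0.539, 0.219] pointing down, gripper open.
Joint ranges: [-2.96, 2.96], [-0.89, 2.26], [0.02, 2.5], [-1.34, 4.48], [0, 2.73], [-2.66, 2.66]. Speed limits (rad/s): [2.39, 2.39, 2.79, 3.14, 3.14, 3.14].

### API

Orientations are given as a rotation vector (axis times angle).
In Python, from cell import robot gives the robot as it stands. The module is installed in compiled form; this text tells all that it offers.
- The arm moves only by the tool play_rows, never from a script. Its argument "commands" is a list of rows, each an object of numbers: "jaw": the closure, from -1 (fully open) to 1 (shut), so that 0 is half open; "x", "y", "z": the shift along the world's x, y, z in units of 50 mm (1.0 is 50 mm); "ax", "ay", "az": the turn, a rotation vector about the world's x, y, z in units of 5 degrees (1.0 is 5 degrees). A call has 1 to 10 rows; each row shifts and turns the commanded pose from where the row before left it; what a row does not reach is not made up. A row lasts 1/8 s, in which the tool goes at most 62.5 mm and 10.7 degrees, less where a joint would pass 70% of its speed; a pose out of reach is approached as far as the arm can. A call is refused whole if a number of a shift passes 1 or a number of a turn 1, either way. A call with a gripper value outside its range is refused whole. The fingers move at their own pace and stop on an object; "squeeze" is the grip in N (left out, the last holds). Time passes only in rows, so rows that do not move let the fingers close. It gives the time, the measured TCP pose, the force and the opening at its end, in the units of the state.
- robot.state(): the state, without advancing time (a new reading comes with each control period).
- robot.grab_frame(name): name is "scene" or "side" or "wrist"; returns a dict with "frame" (400x640x3 uint8, red, green, blue), "vfov" (degrees; the focal length in pixels is half the picture's height over the tangent of half this angle, whatever the lens; pixels are square), "cx", "cy" (the principal point, pixels), "R" (3x3) and "t" (3): a world point X has camera coordinates R X + t. Camera axes: x right, y down, z forward; pixel columns grow to the right and rows downward; lengths in m; the calibration is good to about 2 mm. A picture is of the moment at which its call begins. There is no depth.
- robot.job_done(): hands the job in, once; it reports no verdict.
The state is a dict: "time_s": time; "joint_pos": joint angles; "qvel": joint speeds; "effort": joint torques, N m; "tcp_pos": TCP position; "tcp_rot": TCP orientation; "force": force on the tool from outside, world axes, zero at the start; "wrist_torque": the same for the moment, N m; "finger_gap": finger opening in m.
Only numpy, scipy, OpenCV 4.12 (cv2) and the standard library are available. Lean on these libraries where they do the work, as an engineer would, in place of code of your own. Each camera call takes 0.05 s, during which the arm holds its last target. There are 200 camera calls.

### The job

Get the rail ready for dial printing: first lift the wooden packing piece out of the rail into the black tray and flip the hinged stop down across the channel. Then lay every movement holder from the bench upright and end to end in the channel and, with all of them in, push the row firmly against the stop so that no gaps are left. Last, lock the row by putting the pin fully down into the opening right behind the last holder, and do not disturb the wooden loupe cup or the amber oil jar.

Things in the scene. Friction and masses are not known exactly. Their poses are not given: they have to be found in the camera images.
- rail: fixed steel rail, an open-topped channel along its own y (330 mm long, y from -165 to +165 mm). Origin under its centre at bench level. Channel floor at z = 20 mm, 42 mm wide, between low walls 8 mm thick with tops at z = 26 mm; both ends open. The stop crosses it near the +y end: its face is at y = +135 mm and the holders are pushed towards +y against it
- place1 (a point): point on the channel floor where the origin of holder number 1 of a tight row (1 = at the stop) comes to lie, 32 mm from the stop face
- place2 (a point): point on the channel floor where the origin of holder number 2 of a tight row (1 = at the stop) comes to lie, 96 mm from the stop face
- place3 (a point): point on the channel floor where the origin of holder number 3 of a tight row (1 = at the stop) comes to lie, 160 mm from the stop face
- place4 (a point): point on the channel floor where the origin of holder number 4 of a tight row (1 = at the stop) comes to lie, 224 mm from the stop face
- opening2 (a point): mouth centre, on the channel floor, of a round opening 12.5 mm wide and 18 mm deep with a chamfered rim, just behind where a tight row of two holders ends (136.5 mm from the stop face; the pin then stands 3.5 mm clear of the holder)
- opening3 (a point): the same for a row of three holders, 200.5 mm from the stop face
- opening4 (a point): the same for a row of four holders, 264.5 mm from the stop face
- stop_flag: aluminium stop bar, 12 mm thick along rail y (middle at rail y = +141), 20 mm high. Origin on its hinge line: parallel to rail y at rail x = +45 mm, z = 38 mm. Bar runs 80 mm from there along its own -x. Down (hard limit): axes match the rail's, bar level across the channel, underside at z = 28 mm. Starts raised 1.6 to 2.05 rad about +y (1.57 = upright). Stiff (0.09 N m), stays where left
- holder1: movement holder: aluminium block 36 (own x) x 64 (own y) x 34 mm high, with a round steel seat and a copper dial 33 mm across, 8 mm high in all, on its top; 0.2 kg; origin at the centre of its underside, z up. Starts on the bench between robot and rail, long side roughly along world y. May be absent (None): 2 to 4 are there
- holder2: movement holder: aluminium block 36 (own x) x 64 (own y) x 34 mm high, with a round steel seat and a copper dial 33 mm across, 8 mm high in all, on its top; 0.2 kg; origin at the centre of its underside, z up. Starts on the bench between robot and rail, long side roughly along world y. May be absent (None): 2 to 4 are there
- holder3: movement holder: aluminium block 36 (own x) x 64 (own y) x 34 mm high, with a round steel seat and a copper dial 33 mm across, 8 mm high in all, on its top; 0.2 kg; origin at the centre of its underside, z up. Starts on the bench between robot and rail, long side roughly along world y. May be absent (None): 2 to 4 are there
- holder4: movement holder: aluminium block 36 (own x) x 64 (own y) x 34 mm high, with a round steel seat and a copper dial 33 mm across, 8 mm high in all, on its top; 0.2 kg; origin at the centre of its underside, z up. Starts on the bench between robot and rail, long side roughly along world y. May be absent (None): 2 to 4 are there
- packing: dark wooden packing piece, 30 (own x) x 74 (own y) x 34 mm high, 0.06 kg, that starts in the rail's channel, lengthwise; origin at the centre of its underside
- tray: fixed open black tray 130 x 130 x 30 mm high, walls and floor 5 mm; origin under its centre, at bench level
- stand: fixed wooden block 60 x 60 x 40 mm high with a round hole in the middle of its top, 12.5 mm wide and 30 mm deep, that holds the pin at the start; origin under its centre
- pin: locking pin, upright: steel shaft 10 mm thick and 64 mm long, with a black round grip above it, 22 mm across and 36 mm high (100 mm in all); 0.06 kg; origin at the centre of its lower end, z towards the grip. At the start it stands in the stand with its lower end 10 mm above the bench
- loupe: bystander: wooden loupe cup, 58 mm across and 55 mm high, origin at its foot
- oiler: bystander: amber jar 32 mm across, 70 mm high, origin at its foot
Mind the look-alikes: they are no part of the job. What is shaped like the packing but purple is not meant. Leave any purple look-alike of the holder1 alone.

How it is judged:
By the outcome, as a careful person would: the job done as asked, in the order asked, and still so for the second after the job is handed in, with the robot touching nothing.
Of holder1, holder2, holder3, holder4 only 2 to 4 are there at a start; the rules pass over those that are not, and their reading is None.
At some moment in a run one of holder1, holder2, holder3, holder4, packing may be knocked a few centimetres aside while the robot is not near it.
It also fails if it takes over 210 s, if anything falls off the work surface, if the arm or the gripper's body presses on something with over 40 N, if the wrist force passes 120 N, or if a joint passes its speed limit or range.

## Working session

There is one attempt and no reset: what is moved stays moved. The work goes in short steps, Python scripts to look and compute and a tool call to move; the robot and the scene stay as the last step left them, time stands still between calls to the robot, and variables do not carry over. Pictures are saved under pics/ and viewed, about 12 in all and at most 16, crops included, and the job is handed in when it is done.

Besides the shell and the picture viewer there is one more tool, called after "Request:" as name([rows], argument=value, ...), one row to a line, values as JSON. play_rows: Moves the arm, as the interface text tells. Its arguments: {"type":"object","properties":{"commands":{"type":"array"},"squeeze":{"type":"number"}},"required":["commands"]}

```bash
mkdir -p pics
cat > h.py <<'E'
import numpy as np, cv2
from cell import robot
def grab(n,fn):
    d=robot.grab_frame(n); cv2.imwrite('pics/'+fn+'.png',d['frame'][:,:,::-1])
    np.savez('pics/'+fn+'.npz',**{k:np.array(v) for k,v in d.items()}); return d
def load(fn): return np.load('pics/'+fn+'.npz')
def ray(d,u,v,z):
    f=200/np.tan(np.radians(float(d['vfov']))/2); R=d['R'];t=d['t']
    c=-R.T@t; r=R.T@np.array([(u-d['cx'])/f,(v-d['cy'])/f,1]); s=(z-c[2])/r[2]; return (c+s*r).round(4)
def proj(d,X):
    f=200/np.tan(np.radians(float(d['vfov']))/2); p=d['R']@np.array(X)+d['t']; return (f*p[:2]/p[2]+[d['cx'],d['cy']]).round(1)
def crop(fn,out,x0,y0,x1,y1,s):
    im=cv2.imread('pics/'+fn+'.png')[y0:y1,x0:x1]; cv2.imwrite('pics/'+out+'.png',cv2.resize(im,None,fx=s,fy=s,interpolation=cv2.INTER_CUBIC))
E
python3 -c "
from h import *
a=grab('scene','s0');b=grab('side','d0');c=grab('wrist','w0')
for d in(a,b,c): print(d['vfov'],d['cx'],d['cy'],(-d['R'].T@d['t']).round(3),d['R'].round(2).tolist())
cv2.imwrite('pics/sd.png',cv2.resize(np.vstack([a['frame'],b['frame']])[:,:,::-1],(480,600)))
print(robot.state())"
```

```text
43.616819171557545 320.00700280261964 200.94797815960385 [0.972 0.383 0.923] [[-0.67, 0.74, 0.01], [0.6, 0.56, -0.58], [-0.43, -0.38, -0.82]]
53.60513990907266 322.38505248448433 192.24817115336248 [ 0.407 -0.838  0.715] [[0.99, -0.16, -0.02], [-0.11, -0.61, -0.79], [0.11, 0.78, -0.62]]
58.63454754734666 324.35944990969887 208.3864273123187 [0.188 0.575 0.384] [[0.44, 0.9, -0.0], [0.86, -0.42, 0.3], [0.27, -0.13, -0.95]]
{'time_s': 0.15, 'joint_pos': array([ 1.03161224e+00,  1.31018650e-01,  1.48903487e+00, -4.53935305e-05,
        1.52302555e+00, -8.54365639e-02]), 'qvel': array([-3.90094558e-05, -3.61742607e-03, -1.57106005e-03, -3.47770751e-04,
        9.03314935e-04,  1.29071967e-03]), 'effort': array([ 9.00687937e-04, -5.60488057e+01, -4.92327297e+01,  7.70781585e-02,
        3.08136398e-02, -4.51063033e-05]), 'tcp_pos': array([0.26278234, 0.53888652, 0.21780679]), 'tcp_rot': array([ 2.66357900e+00,  1.66446348e+00, -2.04548435e-03]), 'force': array([-0.5926484 ,  0.18242196,  0.4190436 ]), 'wrist_torque': array([ 0.01517037, -0.04173479,  0.04330965]), 'finger_gap': 0.09321278831604346}
```

View pics/s0.png

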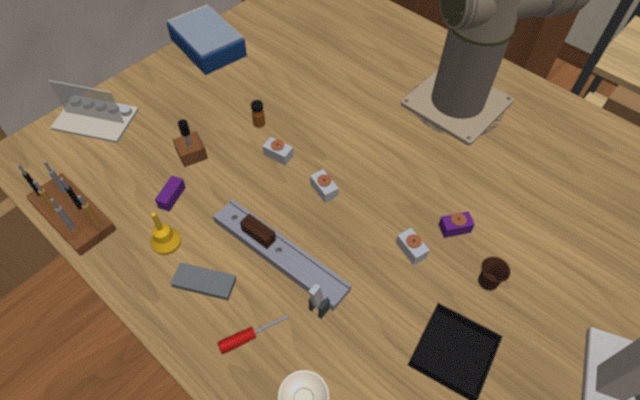

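View pics/d0.png

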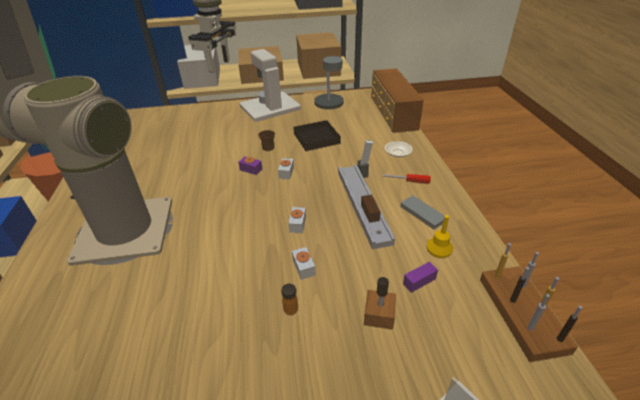

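The scene view shows three silver holders at (278,150), (324,185) and (413,245). The purple holder at (457,223) and the purple block at (170,193) are look-alikes, so I'll leave them. The dark wooden packing is in the channel at (258,230), the raised stop at (318,298), the tray at (455,350) and the pin in its stand at (188,142). I'll enlarge a crop to confirm.

```bash
python3 -c "
from h import *
crop('s0','c0',160,100,430,320,2.95)
crop('d0','c1',225,110,455,340,2.6)"
```

```text
(no output)
```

View pics/c0.png

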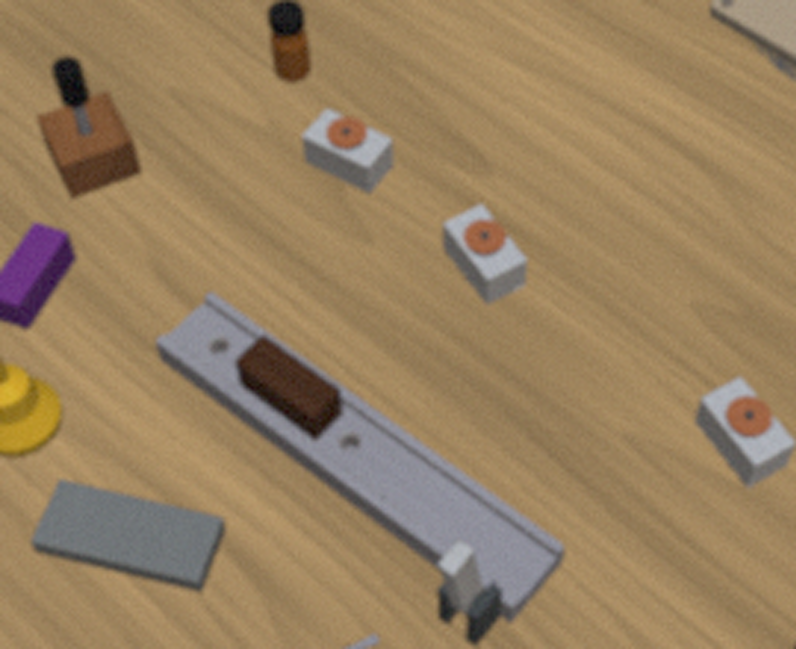

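View pics/c1.png

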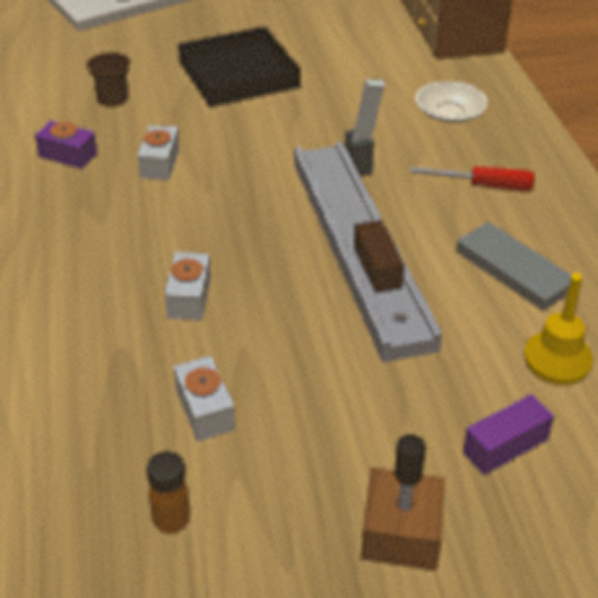

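The crops confirm the targets: three silver holders with copper dials, dark brown packing, and two visible openings (c0 at (220,346) is opening4 and at (350,441) is opening2). Now I'll fit poses.

```bash
cat >> h.py <<'E'
from scipy.optimize import least_squares
def fit(obs,x0):
    # obs: list of (d, local xyz, u, v); solves x,y,yaw
    def r(p):
        c,s=np.cos(p[2]),np.sin(p[2]); o=[]
        for d,L,u,v in obs:
            q=proj(d,[p[0]+c*L[0]-s*L[1],p[1]+s*L[0]+c*L[1],L[2]]); o+=[q[0]-u,q[1]-v]
        return np.array(o)
    def rr(p): return r(p)
    s=least_squares(rr,x0,diff_step=1e-2,x_scale=[.1,.1,1]); return s.x.round(4),r(s.x).reshape(-1,2).round(1).tolist()
E
sed -i 's/\[d\[.cx.\],d\[.cy.\]\]).round(1)/[d["cx"],d["cy"]])/' h.py
cat > m.py <<'E'
from h import *
a=load('s0');b=load('d0')
A=lambda L,x,y:(a,L,160+x/2.95,100+y/2.95)
B=lambda L,x,y:(b,L,225+x/2.6,110+y/2.6)
rail=[A((0,-.1295,.02),220,346),A((0,-.0015,.02),350,441),A((.029,-.165,.026),159,343),A((-.029,-.165,.026),210,293),A((-.029,.165,.026),563,549),
 B((0,-.1295,.02),400,317),B((-.029,-.165,.026),383,346),B((.029,-.165,.026),438,336),B((-.029,.165,.026),296,150)]
c=ray(a,160+350/2.95,100+441/2.95,.02); print(c,'rail',fit(rail,[c[0],c[1],0.]))
for n,pa,pb in [('h1',(346,130),(203,380)),('h2',(485,236),(187,269)),('h3',(749,415),(157,137)),]:
    print(n,ray(a,160+pa[0]/2.95,100+pa[1]/2.95,.042),ray(b,225+pb[0]/2.6,110+pb[1]/2.6,.042))
pk=[A((-.015,-.037,.034),263,337),A((.015,-.037,.034),240,367),A((-.015,.037,.034),340,400),A((.015,.037,.034),317,432)]
print('pk',fit(pk,[c[0],c[1]-.06,0.]))
def top(z,pts,cam):
    return [ray(a,160+x/2.95,100+y/2.95,z) if cam=='a' else ray(b,225+x/2.6,110+y/2.6,z) for x,y in pts]
print('h1 top',*top(.034,[(328,110),(392,155),(371,167),(304,147)],'a'))
print('h2 top',*top(.034,[(483,205),(525,258),(489,280),(444,240)],'a'))
print('h3 top',*top(.034,[(740,379),(792,437),(752,460),(699,411)],'a'))
print('grip',top(.11,[(67,65)],'a'),top(.11,[(410,441)],'b'))
print('stand',*top(.04,[(38,118),(108,95),(133,147),(70,170)],'a'),*top(.04,[(370,470),(443,478),(437,545),(363,536)],'b'))
print('tray',[ray(a,u,v,.03) for u,v in[(440,306),(501,340),(478,397),(411,357)]])
print('stoptop',top(.118,[(460,547)],'a'),top(.118,[(373,82)],'b'))
print('oil',ray(a,258,106,.07),'loupe',ray(a,495,268,.055))
E
python3 m.py
```

```text
[ 0.6403 -0.0186  0.02  ] rail (array([ 0.6416, -0.0176,  0.0535]), [[-0.7, -0.6], [-0.7, 0.3], [-1.7, -1.3], [0.3, -1.2], [-0.1, -0.5], [-0.7, -0.9], [-0.7, -2.0], [0.8, -2.1], [-0.6, -1.6]])
h1 [ 0.4502 -0.2121  0.042 ] [ 0.4509 -0.2176  0.042 ]
h2 [ 0.4539 -0.0599  0.042 ] [ 0.4534 -0.0683  0.042 ]
h3 [0.4454 0.1797 0.042 ] [0.4448 0.1708 0.042 ]
pk (array([ 0.6415, -0.0767,  0.0395]), [[1.5, 1.7], [-0.8, 0.5], [0.8, -0.4], [-1.4, -1.7]])
h1 top [ 0.4402 -0.2435  0.034 ] [ 0.4393 -0.1722  0.034 ] [ 0.4595 -0.1756  0.034 ] [ 0.481  -0.2291  0.034 ]
h2 top [ 0.4277 -0.0854  0.034 ] [ 0.4442 -0.0279  0.034 ] [ 0.4779 -0.034   0.034 ] [ 0.4733 -0.0842  0.034 ]
h3 top [0.4207 0.1555 0.034 ] [0.4346 0.2104 0.034 ] [0.4683 0.2007 0.034 ] [0.4619 0.1501 0.034 ]
grip [array([ 0.5883, -0.3668,  0.11  ])] [array([ 0.5898, -0.3677,  0.11  ])]
stand [ 0.6079 -0.402   0.04  ] [ 0.5538 -0.3808  0.04  ] [ 0.5761 -0.3232  0.04  ] [ 0.6248 -0.3407  0.04  ] [ 0.5712 -0.336   0.04  ] [ 0.6264 -0.3538  0.04  ] [ 0.6034 -0.4118  0.04  ] [ 0.5508 -0.3946  0.04  ]
tray [array([0.522 , 0.2998, 0.03  ]), array([0.5012, 0.4206, 0.03  ]), array([0.6166, 0.4435, 0.03  ]), array([0.6389, 0.3172, 0.03  ])]
stoptop [array([0.683 , 0.1246, 0.118 ])] [array([0.6874, 0.1209, 0.118 ])]
oil [ 0.4123 -0.314   0.07  ] loupe [0.3954 0.3361 0.055 ]
```

Request:
play_rows([
  {"jaw": -1,"x": 0.58,"y": -0.9,"az": -1},
  {"jaw": -1,"x": 0.58,"y": -0.9,"az": -1},
  {"jaw": -1,"x": 0.58,"y": -0.9,"az": -1},
  {"jaw": -1,"x": 0.58,"y": -0.9,"az": -1},
  {"jaw": -1,"x": 0.58,"y": -0.9,"az": -1},
  {"jaw": -1,"x": 0.58,"y": -0.9,"az": -1},
  {"jaw": -1,"x": 0.58,"y": -0.9,"az": -1},
  {"jaw": -1,"x": 0.58,"y": -0.9,"az": -1},
  {"jaw": -1,"x": 0.58,"y": -0.9,"az": -1},
  {"jaw": -1,"x": 0.58,"y": -0.9,"az": -1},
])

```text
schema error: expected keys jaw, x, y, z, ax, ay, az
```

Request:
play_rows([
  {"jaw": -1,"x": 0.6,"y": -0.9,"az": -1},
  {"jaw": -1,"x": 0.6,"y": -0.9,"az": -1},
  {"jaw": -1,"x": 0.58,"y": -0.9,"az": -0.3},
  {"jaw": -1,"y": -0.6},
  {"jaw": -1},
  {"jaw": -1},
])

```text
schema error: expected keys jaw, x, y, z, ax, ay, az
```

```bash
python3 -c "
from h import *
w=grab('wrist','w1');s=robot.state();print(s['tcp_pos'],s['tcp_rot'],s['time_s'])
print((-w['R'].T@w['t']).round(3))
for L in [(0,-.1295,.02),(0,-.0015,.02),(0,.135,.02)]:
  c,q=np.cos(.0535),np.sin(.0535);print(proj(w,[.6416+c*L[0]-q*L[1],-.0176+q*L[0]+c*L[1],L[2]]))"
```

```text
[0.26281671 0.5389997  0.21801052] [ 2.66383431e+00  1.66449766e+00 -1.55413806e-03] 0.2
[0.188 0.575 0.384]
[ 44.41823378 577.48089366]
[107.4327333  551.64885837]
[179.59883525 522.06523387]
```

View pics/w1.png

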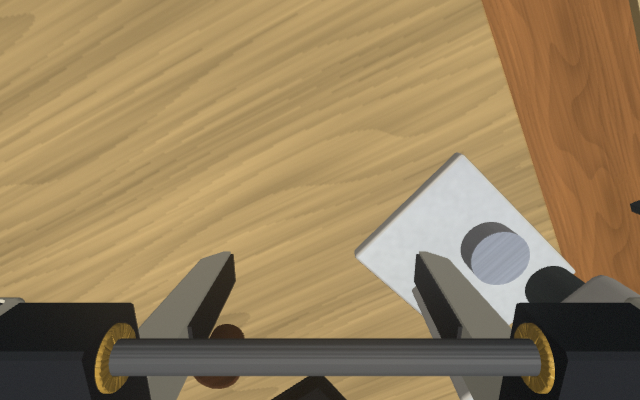

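The wrist view shows only the lamp base near the fingers, because no motion happened: every row needs all seven keys.

Request:
play_rows([
  {"jaw": -1,"x": 0.58,"y": -0.9,"z": 0,"ax": 0,"ay": 0,"az": -1},
  {"jaw": -1,"x": 0.58,"y": -0.9,"z": 0,"ax": 0,"ay": 0,"az": -1},
  {"jaw": -1,"x": 0.58,"y": -0.9,"z": 0,"ax": 0,"ay": 0,"az": -1},
  {"jaw": -1,"x": 0.58,"y": -0.9,"z": 0,"ax": 0,"ay": 0,"az": -1},
  {"jaw": -1,"x": 0.58,"y": -0.9,"z": 0,"ax": 0,"ay": 0,"az": -1},
  {"jaw": -1,"x": 0.58,"y": -0.9,"z": 0,"ax": 0,"ay": 0,"az": -1},
  {"jaw": -1,"x": 0.58,"y": -0.9,"z": 0,"ax": 0,"ay": 0,"az": -1},
  {"jaw": -1,"x": 0.58,"y": -0.9,"z": 0,"ax": 0,"ay": 0,"az": -1},
  {"jaw": -1,"x": 0.58,"y": -0.9,"z": 0,"ax": 0,"ay": 0,"az": -1},
  {"jaw": -1,"x": 0.58,"y": -0.9,"z": 0,"ax": 0,"ay": 0,"az": -1},
])

```text
time_s: 1.45
tcp_pos: [0.5537, 0.0877, 0.2186]
tcp_rot: [-3.119, -0.378, -0.0]
force: [0.2, 1.5, 0.5]
finger_gap: 0.0932
```

Request:
play_rows([
  {"jaw": -1,"x": 0.6,"y": -0.9,"z": 0,"ax": 0,"ay": 0,"az": -1},
  {"jaw": -1,"x": 0.6,"y": -0.9,"z": 0,"ax": 0,"ay": 0,"az": -1},
  {"jaw": -1,"x": 0.58,"y": -0.9,"z": 0,"ax": 0,"ay": 0,"az": -0.2},
  {"jaw": -1,"x": 0,"y": -0.6,"z": 0,"ax": 0,"ay": 0,"az": 0},
  {"jaw": -1,"x": 0,"y": 0,"z": 0,"ax": 0,"ay": 0,"az": 0},
  {"jaw": -1,"x": 0,"y": 0,"z": 0,"ax": 0,"ay": 0,"az": 0},
])

```text
time_s: 2.2
tcp_pos: [0.6418, -0.0751, 0.2184]
tcp_rot: [-3.14, -0.082, 0.001]
force: [-0.1, 0.6, -0.3]
finger_gap: 0.093
```

```bash
python3 -c "
from h import *
w=grab('wrist','w2');s=robot.state();print(s['tcp_pos'],s['tcp_rot'],s['time_s'])
print((-w['R'].T@w['t']).round(3))
for L in [(0,-.1295,.02),(0,-.0015,.02),(0,.135,.02)]:
  c,q=np.cos(.0535),np.sin(.0535);print(proj(w,[.6416+c*L[0]-q*L[1],-.0176+q*L[0]+c*L[1],L[2]]))"
```

```text
[ 0.64186141 -0.07464188  0.21858665] [-3.14001216e+00 -8.34248338e-02  2.32897287e-04] 2.25
[0.638 0.008 0.385]
[326.73779068 243.176672  ]
[326.74576207 124.74306586]
[326.75640576 -33.3940662 ]
```

View pics/w2.png

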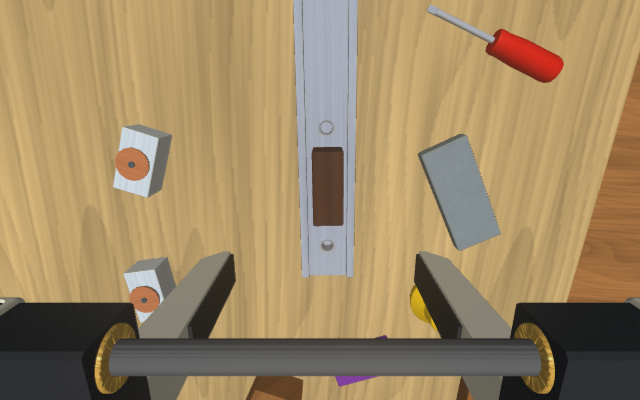

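The wrist view shows the rail with openings at (326.5,127.5) and (328,245), the packing's top centred at about (328,187), and two holders with dials at (132,164) and (144,300).

```bash
python3 -c "
from h import *
w=load('w2')
print('op2',ray(w,326.5,127.5,.02),'op4',ray(w,327.5,245,.02))
print('pk',ray(w,328,187,.054),ray(w,328,149,.054),ray(w,328,225,.054))
print('h2',ray(w,131.5,164,.042),'h1',ray(w,144.5,300,.042))
print('h2 top',[ray(w,u,v,.034) for u,v in [(123,126),(157,136),(148,196),(114,187)]])
print('h1 top',[ray(w,u,v,.034) for u,v in [(125,273),(157,264)]])
"
```

```text
op2 [ 0.6416 -0.0218  0.02  ] op4 [ 0.6495 -0.1491  0.02  ]
pk [ 0.6457 -0.0745  0.054 ] [ 0.6437 -0.0384  0.054 ] [ 0.6478 -0.113   0.054 ]
h2 [ 0.4541 -0.0644  0.042 ] h1 [ 0.4517 -0.2154  0.042 ]
h2 top [array([ 0.4458, -0.0294,  0.034 ]), array([ 0.4776, -0.0372,  0.034 ]), array([ 0.463 , -0.0984,  0.034 ]), array([ 0.4295, -0.0907,  0.034 ])]
h1 top [array([ 0.4294, -0.1878,  0.034 ]), array([ 0.4654, -0.175 ,  0.034 ])]
```

Request:
play_rows([
  {"jaw": -0.6,"x": 0.07,"y": 0,"z": -0.8,"ax": 0,"ay": 0,"az": 0},
  {"jaw": -0.6,"x": 0,"y": 0,"z": -0.9,"ax": 0,"ay": 0,"az": 0},
  {"jaw": -0.6,"x": 0,"y": 0,"z": -0.8,"ax": 0,"ay": 0,"az": 0},
  {"jaw": -0.6,"x": 0,"y": 0,"z": -0.7,"ax": 0,"ay": 0,"az": 0},
  {"jaw": -0.6,"x": 0,"y": 0,"z": -0.46,"ax": 0,"ay": 0,"az": 0},
  {"jaw": 1,"x": 0,"y": 0,"z": 0,"ax": 0,"ay": 0,"az": 0},
  {"jaw": 1,"x": 0,"y": 0,"z": 0,"ax": 0,"ay": 0,"az": 0},
  {"jaw": 1,"x": 0,"y": 0,"z": 0,"ax": 0,"ay": 0,"az": 0},
  {"jaw": 1,"x": 0,"y": 0,"z": 0,"ax": 0,"ay": 0,"az": 0},
  {"jaw": 1,"x": 0,"y": 0,"z": 0,"ax": 0,"ay": 0,"az": 0},
], squeeze=20)

```text
time_s: 3.5
tcp_pos: [0.6459, -0.0758, 0.0364]
tcp_rot: [3.14, 0.082, 0.001]
force: [0.4, -0.2, 3.3]
finger_gap: 0.0298
```

Request:
play_rows([
  {"jaw": 1,"x": 0,"y": 0,"z": 0.8,"ax": 0,"ay": 0,"az": 0},
  {"jaw": 1,"x": 0,"y": 0,"z": 1,"ax": 0,"ay": 0,"az": 0},
  {"jaw": 1,"x": -0.1,"y": 0.2,"z": 1,"ax": 0,"ay": 0,"az": 0},
  {"jaw": 1,"x": -0.2,"y": 1,"z": 0.3,"ax": 0,"ay": 0,"az": 0},
  {"jaw": 1,"x": -0.2,"y": 1,"z": 0,"ax": 0,"ay": 0,"az": 0},
  {"jaw": 1,"x": -0.2,"y": 1,"z": 0,"ax": 0,"ay": 0,"az": 0},
  {"jaw": 1,"x": -0.2,"y": 1,"z": 0,"ax": 0,"ay": 0,"az": 0},
  {"jaw": 1,"x": -0.2,"y": 1,"z": 0,"ax": 0,"ay": 0,"az": 0},
  {"jaw": 1,"x": -0.2,"y": 1,"z": 0,"ax": 0,"ay": 0,"az": 0},
  {"jaw": 1,"x": -0.2,"y": 1,"z": 0,"ax": 0,"ay": 0,"az": 0},
])

```text
time_s: 4.75
tcp_pos: [0.57, 0.2858, 0.1908]
tcp_rot: [-3.14, -0.082, -0.0]
force: [-0.1, 0.3, -1.0]
finger_gap: 0.0297
```

Request:
play_rows([
  {"jaw": 1,"x": -0.02,"y": 1,"z": 0,"ax": 0,"ay": 0,"az": 0},
  {"jaw": 1,"x": 0,"y": 0.7,"z": 0,"ax": 0,"ay": 0,"az": 0},
  {"jaw": 1,"x": 0,"y": 0,"z": -0.8,"ax": 0,"ay": 0,"az": 0},
  {"jaw": 1,"x": 0,"y": 0,"z": -1,"ax": 0,"ay": 0,"az": 0},
  {"jaw": 1,"x": 0,"y": 0,"z": -0.8,"ax": 0,"ay": 0,"az": 0},
  {"jaw": 1,"x": 0,"y": 0,"z": -0.6,"ax": 0,"ay": 0,"az": 0},
  {"jaw": 1,"x": 0,"y": 0,"z": -0.16,"ax": 0,"ay": 0,"az": 0},
  {"jaw": 1,"x": 0,"y": 0,"z": 0,"ax": 0,"ay": 0,"az": 0},
  {"jaw": 1,"x": 0,"y": 0,"z": 0,"ax": 0,"ay": 0,"az": 0},
])

```text
time_s: 5.88
tcp_pos: [0.5702, 0.3696, 0.0237]
tcp_rot: [-3.14, -0.082, -0.002]
force: [-0.9, 0.4, 0.1]
finger_gap: 0.0298
```

Request:
play_rows([
  {"jaw": 0,"x": 0,"y": 0,"z": 0,"ax": 0,"ay": 0,"az": 0},
  {"jaw": 0,"x": 0,"y": 0,"z": 0,"ax": 0,"ay": 0,"az": 0},
  {"jaw": 0,"x": 0,"y": 0,"z": 0,"ax": 0,"ay": 0,"az": 0},
  {"jaw": 0,"x": 0,"y": 0,"z": 0.8,"ax": 0,"ay": 0,"az": 0},
  {"jaw": 0,"x": 0,"y": 0,"z": 1,"ax": 0,"ay": 0,"az": 0},
  {"jaw": 1,"x": 0,"y": 0,"z": 1,"ax": 0,"ay": 0,"az": 0},
  {"jaw": 1,"x": 0.9,"y": -0.8,"z": 0,"ax": 0,"ay": 0,"az": 0},
  {"jaw": 1,"x": 0.9,"y": -0.8,"z": 0,"ax": 0,"ay": 0,"az": 0},
  {"jaw": 1,"x": 0.9,"y": -0.9,"z": 0,"ax": 0,"ay": 0,"az": 0},
  {"jaw": 1,"x": 0.9,"y": -0.9,"z": 0,"ax": 0,"ay": 0,"az": 0},
])

```text
time_s: 7.12
tcp_pos: [0.7491, 0.1996, 0.1628]
tcp_rot: [-3.14, -0.083, -0.0]
force: [1.1, 1.4, -1.0]
finger_gap: 0.0024
```

Request:
play_rows([
  {"jaw": 1,"x": 0.08,"y": -0.8,"z": 0,"ax": 0,"ay": 0,"az": 0},
  {"jaw": 1,"x": 0,"y": -0.73,"z": 0,"ax": 0,"ay": 0,"az": 0},
  {"jaw": 1,"x": 0,"y": 0,"z": -0.7,"ax": 0,"ay": 0,"az": 0},
  {"jaw": 1,"x": 0,"y": 0,"z": -0.7,"ax": 0,"ay": 0,"az": 0},
  {"jaw": 1,"x": 0,"y": 0,"z": 0,"ax": 0,"ay": 0,"az": 0},
  {"jaw": 1,"x": 0,"y": 0,"z": 0,"ax": 0,"ay": 0,"az": 0},
])

```text
time_s: 7.88
tcp_pos: [0.7525, 0.1246, 0.0941]
tcp_rot: [-3.14, -0.083, -0.002]
force: [0.1, -0.4, 1.3]
finger_gap: 0.0007
```

```bash
python3 -c "
from h import *
grab('scene','s1');grab('side','d1')
a=cv2.imread('pics/s1.png')[200:400,180:520];b=cv2.imread('pics/d1.png')[90:290,200:540]
cv2.imwrite('pics/v1.png',cv2.resize(np.vstack([a,b]),None,fx=1.5,fy=1.5,interpolation=cv2.INTER_CUBIC))"
```

```text
(no output)
```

View pics/v1.png

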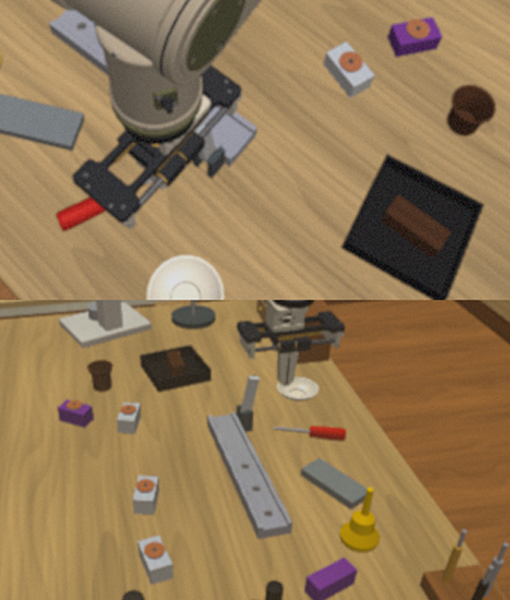

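The packing lies in the tray (about (415,222)), the stop bar is upright at (250,400), and the closed fingers are on its outer side at (288,365).

Request:
play_rows([
  {"jaw": 1,"x": -0.5,"y": 0,"z": 0,"ax": 0,"ay": 0,"az": 0},
  {"jaw": 1,"x": -0.5,"y": 0,"z": 0,"ax": 0,"ay": 0,"az": 0},
  {"jaw": 1,"x": -0.34,"y": 0,"z": 0,"ax": 0,"ay": 0,"az": 0},
  {"jaw": 1,"x": -0.32,"y": 0,"z": -0.06,"ax": 0,"ay": 0,"az": 0},
  {"jaw": 1,"x": -0.24,"y": 0,"z": -0.14,"ax": 0,"ay": 0,"az": 0},
  {"jaw": 1,"x": -0.2,"y": 0,"z": -0.18,"ax": 0,"ay": 0,"az": 0},
  {"jaw": 1,"x": -0.16,"y": 0,"z": -0.28,"ax": 0,"ay": 0,"az": 0},
  {"jaw": 1,"x": -0.08,"y": 0,"z": -0.26,"ax": 0,"ay": 0,"az": 0},
  {"jaw": 1,"x": 0,"y": 0,"z": 0,"ax": 0,"ay": 0,"az": 0},
  {"jaw": 1,"x": 0,"y": 0,"z": 0,"ax": 0,"ay": 0,"az": 0},
])

```text
time_s: 9.22
tcp_pos: [0.6356, 0.1246, 0.0481]
tcp_rot: [-3.14, -0.082, -0.002]
force: [-4.8, -1.2, 13.8]
finger_gap: 0.0003
```

Request:
play_rows([
  {"jaw": 1,"x": 0,"y": 0,"z": 0.8,"ax": 0,"ay": 0,"az": 0},
  {"jaw": 1,"x": 0,"y": 0,"z": 1,"ax": 0,"ay": 0,"az": 0},
  {"jaw": -0.6,"x": -0.6,"y": 0,"z": 1,"ax": 0,"ay": 0,"az": 0},
  {"jaw": -0.6,"x": -0.9,"y": 0,"z": 0.2,"ax": 0,"ay": 0,"az": 0},
  {"jaw": -0.6,"x": -0.9,"y": 0,"z": 0,"ax": 0,"ay": 0,"az": 0},
  {"jaw": -0.6,"x": -0.9,"y": 0,"z": 0,"ax": 0,"ay": 0,"az": -0.6},
  {"jaw": -0.6,"x": -0.5,"y": 0,"z": 0,"ax": 0,"ay": 0,"az": -1},
  {"jaw": -0.6,"x": 0,"y": 0,"z": 0,"ax": 0,"ay": 0,"az": -1},
  {"jaw": -0.6,"x": 0,"y": 0,"z": 0,"ax": 0,"ay": 0,"az": 0},
  {"jaw": -0.6,"x": 0,"y": 0,"z": 0,"ax": 0,"ay": 0,"az": 0},
])

```text
time_s: 10.48
tcp_pos: [0.4451, 0.1244, 0.1963]
tcp_rot: [3.13, -0.271, -0.001]
force: [0.0, 0.3, 0.1]
finger_gap: 0.0731
```

```bash
cat >> h.py <<'E'
def yaw(s):
    r=s['tcp_rot']; return (2*np.arctan2(r[1],r[0])+np.pi)%(2*np.pi)-np.pi
def dials(d,z=.042,z2=.034):
    """copper dial blobs -> centre at z; silver block top around it -> yaw"""
    im=np.array(d['frame']); hsv=cv2.cvtColor(im,cv2.COLOR_RGB2HSV)
    m=cv2.inRange(hsv,(4,115,90),(14,215,235))
    n,_,st,ce=cv2.connectedComponentsWithStats(m)
    return [(c.round(1).tolist(),int(s[4]),ray(d,*c,z).tolist()) for s,c in zip(st[1:],ce[1:]) if s[4]>150]
E
python3 -c "
from h import *
w=grab('wrist','w3');s=robot.state();print(s['tcp_pos'],yaw(s),s['time_s'])
for x in dials(w):print(x)
grab('side','d2');a=cv2.imread('pics/d2.png')[110:270,220:420]
cv2.imwrite('pics/v2.png',np.vstack([cv2.imread('pics/w3.png')[:330,:],cv2.resize(a,(337,270))][:1]+[np.hstack([cv2.resize(a,(337,270)),np.zeros((270,303,3),np.uint8)])]))"
```

```text
[0.44505956 0.12436559 0.19632277] -0.17303222530183593 10.525
([183.7, 112.4], 1045, [0.3372, 0.214, 0.042])
([313.4, 133.8], 961, [0.445, 0.1766, 0.042])
```

View pics/v2.png

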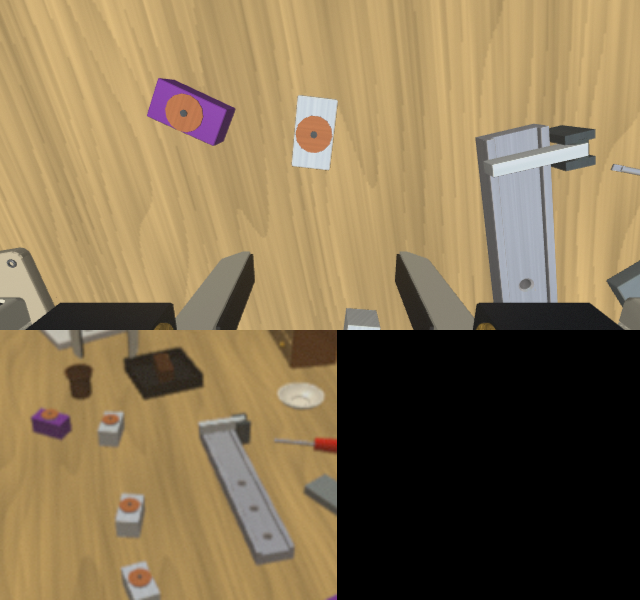

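The side inset shows the stop level across the channel. The wrist view shows the silver holder's dial at (313,134) with its long side leaning about 0.1 rad clockwise from the tool's yaw, and the purple look-alike at (184,112).

Request:
play_rows([
  {"jaw": -0.6,"x": 0,"y": 0.52,"z": -0.7,"ax": 0,"ay": 0,"az": -0.6},
  {"jaw": -0.6,"x": 0,"y": 0.52,"z": -0.7,"ax": 0,"ay": 0,"az": -0.5},
  {"jaw": -0.6,"x": 0,"y": 0,"z": -0.8,"ax": 0,"ay": 0,"az": 0},
  {"jaw": -0.6,"x": 0,"y": 0,"z": -0.8,"ax": 0,"ay": 0,"az": 0},
  {"jaw": -0.6,"x": 0,"y": 0,"z": -0.5,"ax": 0,"ay": 0,"az": 0},
  {"jaw": -0.6,"x": 0,"y": 0,"z": -0.2,"ax": 0,"ay": 0,"az": 0},
  {"jaw": 1,"x": 0,"y": 0,"z": 0,"ax": 0,"ay": 0,"az": 0},
  {"jaw": 1,"x": 0,"y": 0,"z": 0,"ax": 0,"ay": 0,"az": 0},
  {"jaw": 1,"x": 0,"y": 0,"z": 0,"ax": 0,"ay": 0,"az": 0},
  {"jaw": 1,"x": 0,"y": 0,"z": 0,"ax": 0,"ay": 0,"az": 0},
], squeeze=30)

```text
time_s: 11.82
tcp_pos: [0.4455, 0.1766, 0.0124]
tcp_rot: [-3.112, 0.424, -0.002]
force: [-0.2, -0.3, 0.4]
finger_gap: 0.039
```

Request:
play_rows([
  {"jaw": 1,"x": 0,"y": 0,"z": 0,"ax": 0,"ay": 0,"az": 0},
  {"jaw": 1,"x": 0,"y": 0,"z": 0,"ax": 0,"ay": 0,"az": 0},
  {"jaw": 1,"x": 0,"y": 0,"z": 0.7,"ax": 0,"ay": 0,"az": 0},
  {"jaw": 1,"x": 0,"y": 0,"z": 0.9,"ax": 0,"ay": 0,"az": 0},
  {"jaw": 1,"x": 0,"y": 0,"z": 0.5,"ax": 0,"ay": 0,"az": 0.7},
  {"jaw": 1,"x": 0.6,"y": -0.4,"z": 0,"ax": 0,"ay": 0,"az": 1},
  {"jaw": 1,"x": 0.9,"y": -0.6,"z": 0,"ax": 0,"ay": 0,"az": 1},
  {"jaw": 1,"x": 0.9,"y": -0.6,"z": 0,"ax": 0,"ay": 0,"az": 1},
  {"jaw": 1,"x": 0,"y": 0,"z": 0,"ax": 0,"ay": 0,"az": 0},
])

```text
time_s: 12.95
tcp_pos: [0.5666, 0.0939, 0.1155]
tcp_rot: [3.14, 0.079, -0.001]
force: [0.1, -0.1, -2.0]
finger_gap: 0.0358
```

```bash
python3 -c "
from h import *
w=grab('wrist','w4');s=robot.state();print(s['tcp_pos'],yaw(s),s['finger_gap'])
print('op2 w3',ray(load('w3'),525,284,.02))
print('stop face top edge w3',ray(load('w3'),490,176,.048),ray(load('w3'),585,155,.048))
"
```

```text
[0.56509694 0.09524156 0.11541291] 0.04987604696753012 0.03539511862483985
op2 w3 [ 0.6401 -0.0217  0.02  ]
stop face top edge w3 [0.595  0.1131 0.048 ] [0.6783 0.1177 0.048 ]
```

View pics/w4.png

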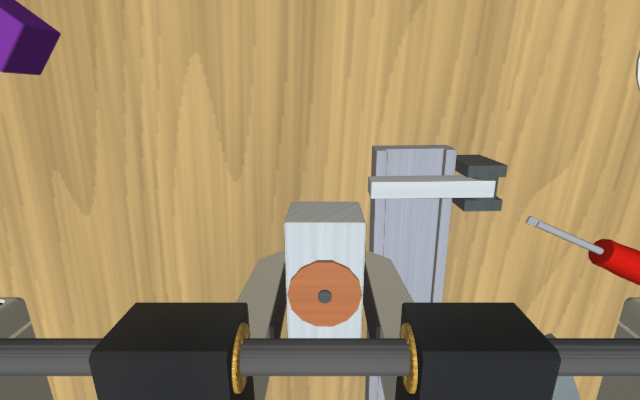

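The wrist view shows the holder held straight in the fingers, its dial at (324,293), and the stop bar's inner top edge at about row 198 (columns 372–495).

```bash
python3 -c "
from h import *
w=load('w4')
print('face',ray(w,372,199,.048),ray(w,495,197,.048))
print('rail end',ray(w,374,147,.026),ray(w,453,147,.026))
print('dial',ray(w,324.5,293,.1155+.0296))
print('stopface pred (.6417,-.019,.056):',.6417-.135*.056,-.019+.135)
"
```

```text
face [0.5988 0.1117 0.048 ] [0.6822 0.1173 0.048 ]
rail end [0.6001 0.1441 0.026 ] [0.6564 0.1469 0.026 ]
dial [0.5673 0.0955 0.1451]
stopface pred (.6417,-.019,.056): 0.63414 0.116
```

Request:
play_rows([
  {"jaw": 1,"x": 0.7,"y": -0.17,"z": 0,"ax": 0,"ay": 0,"az": 0},
  {"jaw": 1,"x": 0.7,"y": -0.18,"z": 0,"ax": 0,"ay": 0,"az": 0},
  {"jaw": 1,"x": 0,"y": 0,"z": -0.5,"ax": 0,"ay": 0,"az": 0.07},
  {"jaw": 1,"x": 0,"y": 0,"z": -0.5,"ax": 0,"ay": 0,"az": 0},
  {"jaw": 1,"x": 0,"y": 0,"z": -0.3,"ax": 0,"ay": 0,"az": 0},
  {"jaw": 1,"x": 0,"y": 0,"z": -0.1,"ax": 0,"ay": 0,"az": 0},
  {"jaw": 1,"x": 0,"y": 0,"z": -0.1,"ax": 0,"ay": 0,"az": 0},
  {"jaw": 1,"x": 0,"y": 0,"z": -0.1,"ax": 0,"ay": 0,"az": 0},
  {"jaw": 1,"x": 0,"y": 0,"z": 0,"ax": 0,"ay": 0,"az": 0},
  {"jaw": 1,"x": 0,"y": 0,"z": 0,"ax": 0,"ay": 0,"az": 0},
])

```text
time_s: 14.25
tcp_pos: [0.6352, 0.0789, 0.0371]
tcp_rot: [-3.14, -0.092, -0.001]
force: [0.3, -0.8, -1.5]
finger_gap: 0.0359
```

Request:
play_rows([
  {"jaw": 1,"x": 0,"y": 0,"z": -0.05,"ax": 0,"ay": 0,"az": 0},
  {"jaw": 1,"x": 0,"y": 0,"z": -0.03,"ax": 0,"ay": 0,"az": 0},
  {"jaw": 1,"x": 0,"y": 0,"z": 0,"ax": 0,"ay": 0,"az": 0},
  {"jaw": 1,"x": 0,"y": 0,"z": 0,"ax": 0,"ay": 0,"az": 0},
])

```text
time_s: 14.75
tcp_pos: [0.6348, 0.0789, 0.0326]
tcp_rot: [-3.14, -0.092, 0.0]
force: [-0.2, 0.3, -1.9]
finger_gap: 0.0357
```

Request:
play_rows([
  {"jaw": -0.4,"x": 0,"y": 0,"z": 0,"ax": 0,"ay": 0,"az": 0},
  {"jaw": -0.4,"x": 0,"y": 0,"z": 0,"ax": 0,"ay": 0,"az": 0},
  {"jaw": -0.4,"x": 0,"y": 0,"z": 0,"ax": 0,"ay": 0,"az": 0},
  {"jaw": -0.4,"x": 0,"y": 0,"z": 0.8,"ax": 0,"ay": 0,"az": 0},
  {"jaw": -0.6,"x": 0,"y": 0,"z": 1,"ax": 0,"ay": 0,"az": 0},
  {"jaw": -0.6,"x": -0.7,"y": -0.8,"z": 0.9,"ax": 0,"ay": 0,"az": -0.6},
  {"jaw": -0.6,"x": -0.9,"y": -1,"z": 0.6,"ax": 0,"ay": 0,"az": -1},
  {"jaw": -0.6,"x": -1,"y": -1,"z": 0,"ax": 0,"ay": 0,"az": -1},
  {"jaw": -0.6,"x": -1,"y": -1,"z": 0,"ax": 0,"ay": 0,"az": -1},
  {"jaw": -0.6,"x": 0,"y": 0,"z": 0,"ax": 0,"ay": 0,"az": 0},
])

```text
time_s: 16.0
tcp_pos: [0.4746, -0.0903, 0.1885]
tcp_rot: [3.114, -0.409, -0.0]
force: [-0.4, -0.6, 0.4]
finger_gap: 0.0744
```

```bash
cat >> h.py <<'E'
def blocks(d,z2=.034):
    """for each dial: fit min-area rect of bright silver top face in rectified top plane (1 mm/px, 140 mm patch)"""
    out=[]; im=np.array(d['frame'])
    for c,n,X in dials(d):
        g=np.array([[X[0]+sx*.05,X[1]+sy*.05,z2] for sx,sy in((-1,-1),(1,-1),(1,1),(-1,1))])
        src=np.float32([proj(d,q) for q in g]); dst=np.float32([[0,0],[400,0],[400,400],[0,400]])
        p=cv2.warpPerspective(im,cv2.getPerspectiveTransform(src,dst),(400,400)) # px +x -> world x, +y -> world y
        hsv=cv2.cvtColor(p,cv2.COLOR_RGB2HSV); m=cv2.inRange(hsv,(0,0,190),(180,40,255)); cv2.circle(m,(200,200),60,255,-1)
        m=cv2.morphologyEx(m,cv2.MORPH_OPEN,np.ones((9,9)))
        k,l,st,ce=cv2.connectedComponentsWithStats(m); cs=cv2.findContours((l==l[200,200]).astype('uint8'),0,1)[0]
        r=cv2.minAreaRect(max(cs,key=cv2.contourArea)); b=cv2.boxPoints(r)
        e=[b[1]-b[0],b[2]-b[1]]; e=max(e,key=np.linalg.norm); a=np.arctan2(-e[0],e[1]); a=(a+np.pi/2)%np.pi-np.pi/2
        ctr=(np.array(r[0])-200)/4000+X[:2]
        out.append(dict(dial=X,px=c,area=n,ctr=ctr.round(4).tolist(),size=(np.array(r[1])/4).round(1).tolist(),yaw=round(float(a),3)))
    return out
E
python3 -c "
from h import *
w=grab('wrist','w5');s=robot.state();print(s['tcp_pos'],yaw(s))
for b in blocks(w):print(b)
print('w3');[print(b) for b in blocks(load('w3'))]"
```

```text
[ 0.47615292 -0.08903282  0.18884278] -0.2587259694152584
{'dial': [0.4536, -0.0641, 0.042], 'px': [293.0, 170.7], 'area': 915, 'ctr': [0.4553, -0.0564], 'size': [45.8, 34.9], 'yaw': -0.262}
{'dial': [0.4506, -0.2139, 0.042], 'px': [332.3, 312.1], 'area': 631, 'ctr': [0.4483, -0.2067], 'size': [34.8, 44.8], 'yaw': 0.187}
{'dial': [0.414, -0.3042, 0.042], 'px': [320.7, 388.5], 'area': 327, 'ctr': [0.414, -0.3042], 'size': [29.5, 29.5], 'yaw': -1.571}
w3
{'dial': [0.3372, 0.214, 0.042], 'px': [183.7, 112.4], 'area': 1045, 'ctr': [0.3372, 0.214], 'size': [29.5, 29.5], 'yaw': -1.571}
{'dial': [0.445, 0.1766, 0.042], 'px': [313.4, 133.8], 'area': 961, 'ctr': [0.445, 0.1766], 'size': [29.5, 29.5], 'yaw': -1.571}
```

Request:
play_rows([
  {"jaw": -0.6,"x": -0.45,"y": 0.5,"z": -0.5,"ax": 0,"ay": 0,"az": 0},
  {"jaw": -0.6,"x": 0,"y": 0,"z": -0.9,"ax": 0,"ay": 0,"az": 0},
  {"jaw": -0.6,"x": 0,"y": 0,"z": -0.9,"ax": 0,"ay": 0,"az": 0},
  {"jaw": -0.6,"x": 0,"y": 0,"z": -0.8,"ax": 0,"ay": 0,"az": 0},
  {"jaw": -0.6,"x": 0,"y": 0,"z": -0.43,"ax": 0,"ay": 0,"az": 0},
  {"jaw": 1,"x": 0,"y": 0,"z": 0,"ax": 0,"ay": 0,"az": 0},
  {"jaw": 1,"x": 0,"y": 0,"z": 0,"ax": 0,"ay": 0,"az": 0},
  {"jaw": 1,"x": 0,"y": 0,"z": 0,"ax": 0,"ay": 0,"az": 0},
  {"jaw": 1,"x": 0,"y": 0,"z": 0,"ax": 0,"ay": 0,"az": 0},
  {"jaw": 1,"x": 0,"y": 0,"z": 0,"ax": 0,"ay": 0,"az": 0},
])

```text
time_s: 17.3
tcp_pos: [0.4548, -0.0629, 0.0128]
tcp_rot: [3.116, -0.401, 0.001]
force: [-2.8, 0.8, 7.1]
finger_gap: 0.0357
```

Request:
play_rows([
  {"jaw": 1,"x": 0,"y": 0,"z": 0,"ax": 0,"ay": 0,"az": 0},
  {"jaw": 1,"x": 0,"y": 0,"z": 0.7,"ax": 0,"ay": 0,"az": 0},
  {"jaw": 1,"x": 0,"y": 0,"z": 0.9,"ax": 0,"ay": 0,"az": 0.6},
  {"jaw": 1,"x": 0,"y": 0,"z": 0.5,"ax": 0,"ay": 0,"az": 1},
  {"jaw": 1,"x": 0.7,"y": 0.1,"z": 0,"ax": 0,"ay": 0,"az": 1},
  {"jaw": 1,"x": 0.9,"y": 0.1,"z": 0,"ax": 0,"ay": 0,"az": 1},
  {"jaw": 1,"x": 0.9,"y": 0.2,"z": 0,"ax": 0,"ay": 0,"az": 0},
  {"jaw": 1,"x": 0.7,"y": 0.2,"z": 0,"ax": 0,"ay": 0,"az": 0},
  {"jaw": 1,"x": 0,"y": 0,"z": 0,"ax": 0,"ay": 0,"az": 0},
  {"jaw": 1,"x": 0,"y": 0,"z": 0,"ax": 0,"ay": 0,"az": 0},
])

```text
time_s: 18.55
tcp_pos: [0.6135, -0.0329, 0.1162]
tcp_rot: [-3.14, -0.092, 0.003]
force: [-0.4, -1.0, -1.8]
finger_gap: 0.036
```

```bash
python3 -c "
from h import *
w=grab('wrist','w6');s=robot.state();print(s['tcp_pos'],yaw(s),s['finger_gap'])
for x in dials(w):print(x, ray(w,*x[0],.062),ray(w,*x[0],s['tcp_pos'][2]+.0296))"
```

```text
[ 0.61339832 -0.03301376  0.11652694] 0.05827420439435116 0.03565867623040075
([372.9, 46.9], 2557, [0.6375, 0.0809, 0.042]) [0.6352 0.0783 0.062 ] [0.6255 0.0675 0.1461]
([590.8, 107.4], 198, [0.782, 0.0531, 0.042]) [0.7677 0.0529 0.062 ] [0.7074 0.0518 0.1461]
([324.2, 296.3], 3489, [0.6175, -0.0962, 0.042]) [ 0.6169 -0.084   0.062 ] [ 0.6142 -0.0328  0.1461]
```

Request:
play_rows([
  {"jaw": 1,"x": 0.26,"y": 0.42,"z": 0,"ax": 0,"ay": 0,"az": 0},
  {"jaw": 1,"x": 0.26,"y": 0.42,"z": 0,"ax": 0,"ay": 0,"az": 0},
  {"jaw": 1,"x": 0,"y": 0,"z": -0.5,"ax": 0,"ay": 0,"az": 0},
  {"jaw": 1,"x": 0,"y": 0,"z": -0.5,"ax": 0,"ay": 0,"az": 0},
  {"jaw": 1,"x": 0,"y": 0,"z": -0.3,"ax": 0,"ay": 0,"az": 0},
  {"jaw": 1,"x": 0,"y": 0,"z": -0.1,"ax": 0,"ay": 0,"az": 0},
  {"jaw": 1,"x": 0,"y": 0,"z": -0.1,"ax": 0,"ay": 0,"az": 0},
  {"jaw": 1,"x": 0,"y": 0,"z": -0.1,"ax": 0,"ay": 0,"az": 0},
  {"jaw": 1,"x": 0,"y": 0,"z": -0.07,"ax": 0,"ay": 0,"az": 0},
  {"jaw": 1,"x": 0,"y": 0,"z": 0,"ax": 0,"ay": 0,"az": 0},
])

```text
time_s: 19.85
tcp_pos: [0.6403, 0.0092, 0.0333]
tcp_rot: [-3.14, -0.092, 0.0]
force: [-0.8, -0.5, -2.9]
finger_gap: 0.0358
```

Request:
play_rows([
  {"jaw": -0.4,"x": 0,"y": 0,"z": 0,"ax": 0,"ay": 0,"az": 0},
  {"jaw": -0.4,"x": 0,"y": 0,"z": 0,"ax": 0,"ay": 0,"az": 0},
  {"jaw": -0.4,"x": 0,"y": 0,"z": 0.8,"ax": 0,"ay": 0,"az": 0},
  {"jaw": -0.6,"x": 0,"y": 0,"z": 1,"ax": 0,"ay": 0,"az": 0},
  {"jaw": -0.6,"x": -0.3,"y": -0.4,"z": 1,"ax": 0,"ay": 0,"az": 0.2},
  {"jaw": -0.6,"x": -0.7,"y": -0.9,"z": 0.3,"ax": 0,"ay": 0,"az": 1},
  {"jaw": -0.6,"x": -0.7,"y": -0.9,"z": 0.1,"ax": 0,"ay": 0,"az": 1},
  {"jaw": -0.6,"x": -0.7,"y": -0.9,"z": 0,"ax": 0,"ay": 0,"az": 1},
  {"jaw": -0.6,"x": -0.7,"y": -0.9,"z": 0,"ax": 0,"ay": 0,"az": 0},
  {"jaw": -0.6,"x": -0.6,"y": -0.7,"z": 0,"ax": 0,"ay": 0,"az": 0},
])

```text
time_s: 21.1
tcp_pos: [0.4543, -0.2275, 0.1942]
tcp_rot: [3.096, 0.527, 0.002]
force: [0.4, -1.2, -0.5]
finger_gap: 0.0747
```

Request:
play_rows([
  {"jaw": -0.6,"x": 0,"y": 0,"z": 0,"ax": 0,"ay": 0,"az": 0},
])

```text
time_s: 21.22
tcp_pos: [0.454, -0.2281, 0.1941]
tcp_rot: [3.097, 0.521, 0.001]
force: [0.4, 0.2, -0.9]
finger_gap: 0.0744
```

```bash
python3 -c "
from h import *
w=grab('wrist','w7');s=robot.state();print(s['tcp_pos'],yaw(s))
for b in blocks(w):print(b)
for x in dials(w): print(x[0],ray(w,*x[0],.062))"
```

```text
[ 0.45504707 -0.22686285  0.19413182] 0.3347540826126023
{'dial': [0.4499, -0.2152, 0.042], 'px': [324.5, 175.8], 'area': 880, 'ctr': [0.4486, -0.2073], 'size': [35.3, 45.8], 'yaw': 0.201}
{'dial': [0.5772, -0.3425, 0.042], 'px': [399.7, 327.5], 'area': 614, 'ctr': [0.5772, -0.3425], 'size': [29.5, 29.5], 'yaw': -1.571}
[324.5, 175.8] [ 0.4484 -0.2111  0.062 ]
[399.7, 327.5] [ 0.5678 -0.3304  0.062 ]
```

View pics/w7.png

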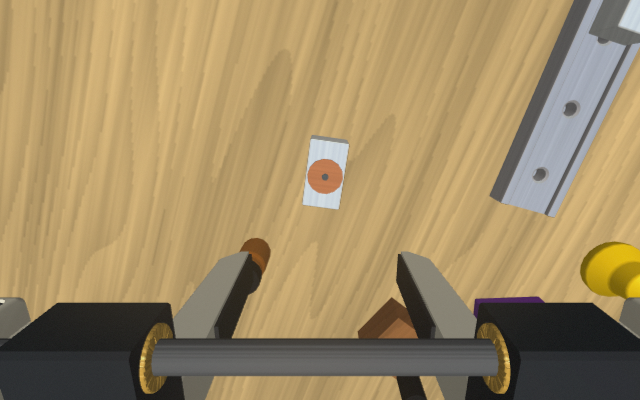

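The wrist view shows the third holder's dial at (324.5,176), its long side about 0.12 rad clockwise of the tool's yaw. The oil jar at (255,260) is clear of the left finger.

Request:
play_rows([
  {"jaw": -0.6,"x": -0.1,"y": 0.23,"z": -0.5,"ax": 0,"ay": 0,"az": -0.8},
  {"jaw": -0.6,"x": 0,"y": 0,"z": -0.9,"ax": 0,"ay": 0,"az": -0.7},
  {"jaw": -0.6,"x": 0,"y": 0,"z": -0.9,"ax": 0,"ay": 0,"az": 0},
  {"jaw": -0.6,"x": 0,"y": 0,"z": -0.9,"ax": 0,"ay": 0,"az": 0},
  {"jaw": -0.6,"x": 0,"y": 0,"z": -0.43,"ax": 0,"ay": 0,"az": 0},
  {"jaw": 1,"x": 0,"y": 0,"z": 0,"ax": 0,"ay": 0,"az": 0},
  {"jaw": 1,"x": 0,"y": 0,"z": 0,"ax": 0,"ay": 0,"az": 0},
  {"jaw": 1,"x": 0,"y": 0,"z": 0,"ax": 0,"ay": 0,"az": 0},
  {"jaw": 1,"x": 0,"y": 0,"z": 0,"ax": 0,"ay": 0,"az": 0},
  {"jaw": 1,"x": 0,"y": 0,"z": 0,"ax": 0,"ay": 0,"az": 0},
])

```text
time_s: 22.52
tcp_pos: [0.451, -0.2148, 0.013]
tcp_rot: [3.124, 0.324, 0.002]
force: [-0.7, 0.1, 6.2]
finger_gap: 0.0359
```

Request:
play_rows([
  {"jaw": 1,"x": 0,"y": 0,"z": 0,"ax": 0,"ay": 0,"az": 0},
  {"jaw": 1,"x": 0,"y": 0,"z": 0.7,"ax": 0,"ay": 0,"az": 0},
  {"jaw": 1,"x": 0,"y": 0,"z": 0.9,"ax": 0,"ay": 0,"az": -0.6},
  {"jaw": 1,"x": 0,"y": 0,"z": 0.5,"ax": 0,"ay": 0,"az": -1},
  {"jaw": 1,"x": 0.7,"y": 0.5,"z": 0,"ax": 0,"ay": 0,"az": 0},
  {"jaw": 1,"x": 0.9,"y": 0.7,"z": 0,"ax": 0,"ay": 0,"az": 0},
  {"jaw": 1,"x": 0.9,"y": 0.7,"z": 0,"ax": 0,"ay": 0,"az": 0},
  {"jaw": 1,"x": 0.7,"y": 0.5,"z": 0,"ax": 0,"ay": 0,"az": 0},
  {"jaw": 1,"x": 0,"y": 0,"z": 0,"ax": 0,"ay": 0,"az": 0},
  {"jaw": 1,"x": 0,"y": 0,"z": 0,"ax": 0,"ay": 0,"az": 0},
])

```text
time_s: 23.78
tcp_pos: [0.6097, -0.0944, 0.1163]
tcp_rot: [-3.14, -0.106, 0.002]
force: [0.3, -0.7, -2.3]
finger_gap: 0.0353
```

```bash
python3 -c "
from h import *
w=grab('wrist','w8');s=robot.state();print(s['tcp_pos'],yaw(s),s['finger_gap'])
for x in dials(w):print(x[0],x[1], ray(w,*x[0],.062),ray(w,*x[0],s['tcp_pos'][2]+.0296))
a=grab('scene','s2');crop('s2','c2',190,160,480,380,2)"
```

```text
[ 0.60949305 -0.09483009  0.11649014] 0.06675366723873744 0.036080686175112245
[388.8, 67.5] 2425 [0.6406 0.0067 0.062 ] [ 6.271e-01 -2.000e-04  1.461e-01]
[324.2, 292.8] 3530 [ 0.6133 -0.1427  0.062 ] [ 0.6102 -0.0926  0.1461]
```

Request:
play_rows([
  {"jaw": 1,"x": 0.34,"y": 0.33,"z": 0,"ax": 0,"ay": 0,"az": 0},
  {"jaw": 1,"x": 0.34,"y": 0.32,"z": 0,"ax": 0,"ay": 0,"az": -0.1},
  {"jaw": 1,"x": 0,"y": 0,"z": -0.5,"ax": 0,"ay": 0,"az": 0},
  {"jaw": 1,"x": 0,"y": 0,"z": -0.5,"ax": 0,"ay": 0,"az": 0},
  {"jaw": 1,"x": 0,"y": 0,"z": -0.3,"ax": 0,"ay": 0,"az": 0},
  {"jaw": 1,"x": 0,"y": 0,"z": -0.1,"ax": 0,"ay": 0,"az": 0},
  {"jaw": 1,"x": 0,"y": 0,"z": -0.1,"ax": 0,"ay": 0,"az": 0},
  {"jaw": 1,"x": 0,"y": 0,"z": -0.1,"ax": 0,"ay": 0,"az": 0},
  {"jaw": 1,"x": 0,"y": 0,"z": -0.07,"ax": 0,"ay": 0,"az": 0},
  {"jaw": 1,"x": 0,"y": 0,"z": 0,"ax": 0,"ay": 0,"az": 0},
])

```text
time_s: 25.12
tcp_pos: [0.6443, -0.0618, 0.0333]
tcp_rot: [-3.14, -0.092, 0.0]
force: [0.7, 0.6, -1.5]
finger_gap: 0.0355
```

Request:
play_rows([
  {"jaw": -0.4,"x": 0,"y": 0,"z": 0,"ax": 0,"ay": 0,"az": 0},
  {"jaw": -0.4,"x": 0,"y": 0,"z": 0,"ax": 0,"ay": 0,"az": 0},
  {"jaw": -0.4,"x": 0,"y": 0,"z": 0.8,"ax": 0,"ay": 0,"az": 0},
  {"jaw": -0.4,"x": 0,"y": 0,"z": 1,"ax": 0,"ay": 0,"az": 0},
  {"jaw": 1,"x": 0,"y": -0.4,"z": 0.6,"ax": 0,"ay": 0,"az": 0},
  {"jaw": 1,"x": 0,"y": -1,"z": 0,"ax": 0,"ay": 0,"az": 0},
  {"jaw": 1,"x": 0,"y": -1,"z": 0,"ax": 0,"ay": 0,"az": 0},
  {"jaw": 1,"x": 0,"y": -0.6,"z": 0,"ax": 0,"ay": 0,"az": 0},
  {"jaw": 1,"x": 0,"y": 0,"z": 0,"ax": 0,"ay": 0,"az": 0},
  {"jaw": 1,"x": 0,"y": 0,"z": 0,"ax": 0,"ay": 0,"az": 0},
])

```text
time_s: 26.38
tcp_pos: [0.6445, -0.2112, 0.1536]
tcp_rot: [-3.14, -0.092, -0.0]
force: [0.4, 0.3, 1.0]
finger_gap: 0.0097
```

```bash
python3 -c "
from h import *
w=grab('wrist','w9');s=robot.state();print(s['tcp_pos'],yaw(s),s['finger_gap'])
for x in dials(w):print(x[0],x[1], ray(w,*x[0],.062))"
```

```text
[ 0.64458992 -0.21074432  0.15358905] 0.05923701179809182 0.005680818356063804
[337.4, 7.0] 614 [ 0.6455 -0.073   0.062 ]
[576.9, 314.0] 3299 [ 0.8611 -0.2895  0.062 ]
[535.8, 387.7] 1526 [ 0.8449 -0.3673  0.062 ]
```

View pics/w9.png

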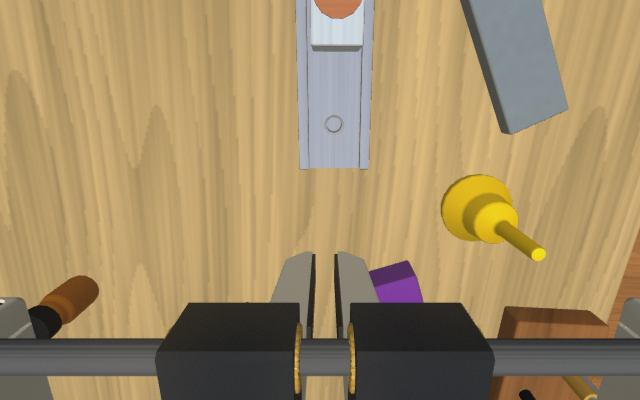

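Holder 3 sits in the channel with its rear edge at (337,46). Opening4 is at (334,124), and nothing obstructs the channel behind the row.

Request:
play_rows([
  {"jaw": 1,"x": 0.05,"y": 0.8,"z": 0,"ax": 0,"ay": 0,"az": 0},
  {"jaw": 1,"x": 0,"y": 0.85,"z": -0.3,"ax": 0,"ay": 0,"az": 0},
  {"jaw": 1,"x": 0,"y": 0,"z": -0.8,"ax": 0,"ay": 0,"az": 0},
  {"jaw": 1,"x": 0,"y": 0,"z": -0.8,"ax": 0,"ay": 0,"az": 0},
  {"jaw": 1,"x": 0,"y": 0,"z": -0.45,"ax": 0,"ay": 0,"az": 0},
  {"jaw": 1,"x": -0.01,"y": 0.2,"z": 0,"ax": 0,"ay": 0,"az": 0},
  {"jaw": 1,"x": -0.01,"y": 0.15,"z": 0,"ax": 0,"ay": 0,"az": 0},
  {"jaw": 1,"x": -0.01,"y": 0.1,"z": 0,"ax": 0,"ay": 0,"az": 0},
  {"jaw": 1,"x": -0.01,"y": 0.1,"z": 0,"ax": 0,"ay": 0,"az": 0},
  {"jaw": 1,"x": 0,"y": 0,"z": 0,"ax": 0,"ay": 0,"az": 0},
])

```text
time_s: 27.68
tcp_pos: [0.6454, -0.1016, 0.0368]
tcp_rot: [3.14, 0.092, 0.002]
force: [0.3, -0.1, -0.0]
finger_gap: 0.0001
```

Request:
play_rows([
  {"jaw": 1,"x": 0,"y": 0.07,"z": 0,"ax": 0,"ay": 0,"az": 0},
  {"jaw": 1,"x": 0,"y": 0.07,"z": 0,"ax": 0,"ay": 0,"az": 0},
  {"jaw": 1,"x": -0.01,"y": 0.04,"z": 0,"ax": 0,"ay": 0,"az": 0},
  {"jaw": 1,"x": 0,"y": 0,"z": 0,"ax": 0,"ay": 0,"az": 0},
])

```text
time_s: 28.18
tcp_pos: [0.6448, -0.093, 0.0363]
tcp_rot: [3.14, 0.092, 0.001]
force: [0.6, -3.2, 1.6]
finger_gap: 0.0006
```

Request:
play_rows([
  {"jaw": 1,"x": 0,"y": 0.05,"z": 0,"ax": 0,"ay": 0,"az": 0},
  {"jaw": 1,"x": 0,"y": 0.05,"z": 0,"ax": 0,"ay": 0,"az": 0},
  {"jaw": 1,"x": -0.01,"y": 0.04,"z": 0,"ax": 0,"ay": 0,"az": 0},
  {"jaw": 1,"x": 0,"y": 0,"z": 0,"ax": 0,"ay": 0,"az": 0},
])

```text
time_s: 28.68
tcp_pos: [0.6442, -0.086, 0.0363]
tcp_rot: [3.14, 0.092, 0.001]
force: [0.7, -5.3, 3.1]
finger_gap: 0.0006
```

Request:
play_rows([
  {"jaw": 1,"x": 0,"y": 0.04,"z": 0,"ax": 0,"ay": 0,"az": 0},
  {"jaw": 1,"x": 0,"y": 0.02,"z": 0,"ax": 0,"ay": 0,"az": 0},
  {"jaw": 1,"x": 0,"y": 0.02,"z": 0,"ax": 0,"ay": 0,"az": 0},
  {"jaw": 1,"x": 0,"y": 0,"z": 0,"ax": 0,"ay": 0,"az": 0},
])

```text
time_s: 29.18
tcp_pos: [0.6443, -0.0855, 0.0364]
tcp_rot: [3.135, 0.09, 0.002]
force: [0.7, -18.5, 1.7]
finger_gap: 0.0005
```

Request:
play_rows([
  {"jaw": 1,"x": 0,"y": 0.02,"z": 0,"ax": 0,"ay": 0,"az": 0},
  {"jaw": 1,"x": 0,"y": 0.02,"z": 0,"ax": 0,"ay": 0,"az": 0},
  {"jaw": 1,"x": 0,"y": 0,"z": 0,"ax": 0,"ay": 0,"az": 0},
  {"jaw": 1,"x": 0,"y": 0,"z": 0,"ax": 0,"ay": 0,"az": 0},
])

```text
time_s: 29.68
tcp_pos: [0.6444, -0.0854, 0.0365]
tcp_rot: [3.133, 0.089, 0.002]
force: [2.1, -25.3, 0.7]
finger_gap: 0.0002
```

Request:
play_rows([
  {"jaw": 1,"x": 0,"y": -0.3,"z": 0,"ax": 0,"ay": 0,"az": 0},
  {"jaw": 1,"x": 0,"y": -0.5,"z": 0,"ax": 0,"ay": 0,"az": 0},
  {"jaw": 1,"x": 0,"y": -0.4,"z": 0.8,"ax": 0,"ay": 0,"az": 0},
  {"jaw": 1,"x": 0,"y": -0.3,"z": 1,"ax": 0,"ay": 0,"az": 0},
  {"jaw": 1,"x": 0,"y": 0,"z": 0.9,"ax": 0,"ay": 0,"az": 0},
  {"jaw": 1,"x": 0,"y": 0,"z": 0,"ax": 0,"ay": 0,"az": 0},
  {"jaw": 1,"x": 0,"y": 0,"z": 0,"ax": 0,"ay": 0,"az": 0},
])

```text
time_s: 30.55
tcp_pos: [0.6435, -0.1549, 0.1701]
tcp_rot: [-3.139, -0.092, 0.002]
force: [0.1, -0.2, -0.7]
finger_gap: 0.0007
```

```bash
python3 -c "
from h import *
w=grab('wrist','w10');s=robot.state();print(s['tcp_pos'],yaw(s))
for x in dials(w):print(x[0],x[1], ray(w,*x[0],.062))
print(proj(w,[.6447,-.0865,.02]))
im=cv2.resize(cv2.imread('pics/w10.png')[0:240,230:430],None,fx=2.5,fy=2.5,interpolation=cv2.INTER_CUBIC);cv2.imwrite('pics/c4.png',im)"
```

```text
[ 0.64291139 -0.1546099   0.16900098] 0.058603156634095654
[333.1, 58.3] 1593 [ 0.6438 -0.0458  0.062 ]
[621.0, 278.4] 2352 [ 0.902  -0.2062  0.062 ]
[85.9, 329.7] 164 [ 0.4352 -0.2857  0.062 ]
[505.4, 389.1] 676 [ 0.8279 -0.3294  0.062 ]
[565.6, 386.5] 1401 [ 0.8846 -0.3229  0.062 ]
[330.02093792 114.39019602]
```

View pics/c4.png

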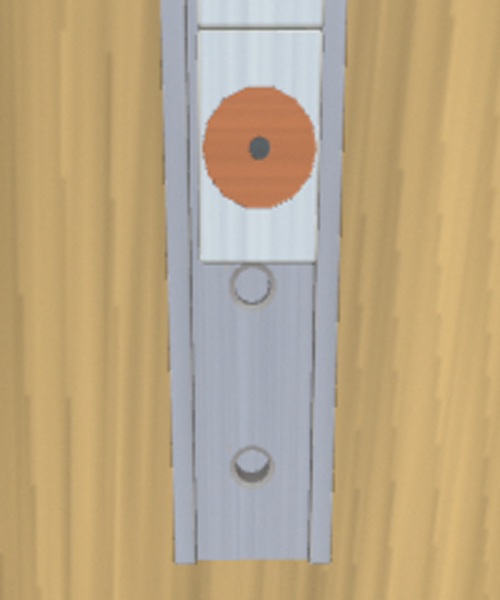

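The crop shows holders 2 and 3 in contact at row 28, opening3 clear right behind the last holder at crop (252,285), and opening4 at (252,465). Now I'll fetch the pin.

Request:
play_rows([
  {"jaw": -0.4,"x": -0.27,"y": -0.85,"z": 0,"ax": 0,"ay": 0,"az": 0},
  {"jaw": -0.4,"x": -0.27,"y": -0.85,"z": 0,"ax": 0,"ay": 0,"az": 0},
  {"jaw": -0.4,"x": -0.27,"y": -0.85,"z": 0,"ax": 0,"ay": 0,"az": 0},
  {"jaw": -0.4,"x": -0.28,"y": -0.85,"z": 0,"ax": 0,"ay": 0,"az": 0},
  {"jaw": -0.4,"x": 0,"y": -0.85,"z": 0,"ax": 0,"ay": 0,"az": 0},
  {"jaw": -0.4,"x": 0,"y": 0,"z": 0,"ax": 0,"ay": 0,"az": 0},
  {"jaw": -0.4,"x": 0,"y": 0,"z": 0,"ax": 0,"ay": 0,"az": 0},
])

```text
time_s: 31.48
tcp_pos: [0.5887, -0.3663, 0.1689]
tcp_rot: [-3.138, -0.092, 0.004]
force: [-0.4, 0.7, -0.9]
finger_gap: 0.0638
```

```bash
python3 -c "
from h import *
w=load('w10')
print('op3',ray(w,330.8,114,.02),'op4',ray(w,330.8,186,.02))
w=grab('wrist','w11');s=robot.state();print(s['tcp_pos'],yaw(s),s['finger_gap'])
for z in(.1,.11,.12): print(proj(w,[.589,-.367,z]))"
```

```text
op3 [ 0.6453 -0.0861  0.02  ] op4 [ 0.6494 -0.1496  0.02  ]
[ 0.58908672 -0.36586312  0.16937538] 0.059238848621161466 0.0646602639287081
[324.10895099 221.93886903]
[324.05087455 226.90691673]
[323.98798369 232.28680499]
```

View pics/w11.png

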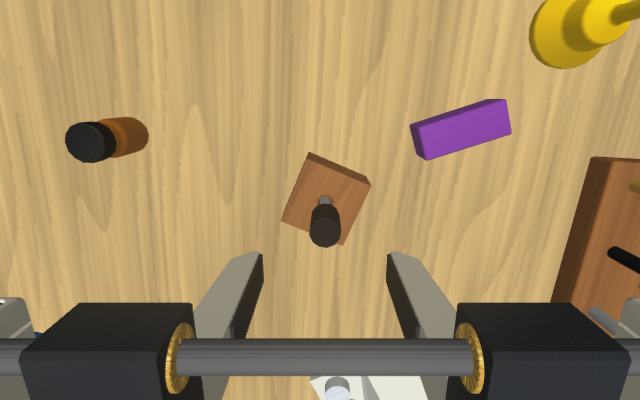

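The pin's grip top is centred at about (325,232), slightly below the predicted (324,227).

```bash
python3 -c "
from h import *
w=load('w11'); print(ray(w,325,232,.11),ray(w,325,201,.05))
g=cv2.cvtColor(w['frame'][190:260,290:360],cv2.COLOR_RGB2GRAY)
k=(g<60).astype('uint8');n,l,st,c=cv2.connectedComponentsWithStats(k);i=1+st[1:,4].argmax();print(st[i],c[i])
"
```

```text
[ 0.5899 -0.3706  0.11  ] [ 0.5895 -0.3662  0.05  ]
[  20   14   31   43 1077] [34.75580316 35.17177344]
```

Request:
play_rows([
  {"jaw": -0.4,"x": 0.02,"y": -0.06,"z": -0.5,"ax": 0,"ay": 0,"az": 0},
  {"jaw": -0.4,"x": 0,"y": 0,"z": -0.6,"ax": 0,"ay": 0,"az": 0},
  {"jaw": -0.4,"x": 0,"y": 0,"z": -0.5,"ax": 0,"ay": 0,"az": 0},
  {"jaw": -0.4,"x": 0,"y": 0,"z": -0.27,"ax": 0,"ay": 0,"az": 0},
  {"jaw": 1,"x": 0,"y": 0,"z": 0,"ax": 0,"ay": 0,"az": 0},
  {"jaw": 1,"x": 0,"y": 0,"z": 0,"ax": 0,"ay": 0,"az": 0},
  {"jaw": 1,"x": 0,"y": 0,"z": 0,"ax": 0,"ay": 0,"az": 0},
  {"jaw": 1,"x": 0,"y": 0,"z": 0,"ax": 0,"ay": 0,"az": 0},
  {"jaw": 1,"x": 0,"y": 0,"z": 0,"ax": 0,"ay": 0,"az": 0},
  {"jaw": 1,"x": 0,"y": 0,"z": 0,"ax": 0,"ay": 0,"az": 0},
], squeeze=25)

```text
time_s: 32.78
tcp_pos: [0.5906, -0.3706, 0.078]
tcp_rot: [3.14, 0.092, 0.001]
force: [-0.3, 0.1, 2.4]
finger_gap: 0.022
```

Request:
play_rows([
  {"jaw": 1,"x": 0,"y": 0,"z": 0.3,"ax": 0,"ay": 0,"az": 0},
  {"jaw": 1,"x": 0,"y": 0,"z": 0.6,"ax": 0,"ay": 0,"az": 0},
  {"jaw": 1,"x": 0,"y": 0,"z": 0.8,"ax": 0,"ay": 0,"az": 0},
  {"jaw": 1,"x": 0,"y": 0,"z": 0,"ax": 0,"ay": 0,"az": 0},
  {"jaw": 1,"x": 0,"y": 0,"z": 0,"ax": 0,"ay": 0,"az": 0},
])

```text
time_s: 33.4
tcp_pos: [0.5904, -0.3703, 0.1626]
tcp_rot: [3.14, 0.092, 0.0]
force: [-0.4, 0.8, -1.5]
finger_gap: 0.0219
```

```bash
python3 -c "
from h import *
w=grab('wrist','w12');s=robot.state();print(s['tcp_pos'],yaw(s),s['finger_gap'])
d=grab('side','d3');grab('scene','s3')
print(proj(w,s['tcp_pos']+[0,0,.036]),proj(d,s['tcp_pos']),proj(load('s3'),s['tcp_pos']))
P=proj(d,s['tcp_pos']).astype(int);Q=proj(load('s3'),s['tcp_pos']).astype(int)
A=cv2.imread('pics/d3.png')[P[1]-45:P[1]+75,P[0]-50:P[0]+50];B=cv2.imread('pics/s3.png')[Q[1]-45:Q[1]+75,Q[0]-50:Q[0]+50]
C=cv2.imread('pics/w12.png')[200:320,270:380]
cv2.imwrite('pics/v4.png',np.hstack([cv2.resize(x,(int(x.shape[1]*2.5),300),interpolation=cv2.INTER_CUBIC) for x in (A,B,C)]))"
```

```text
[ 0.58984214 -0.36988107  0.16135713] 0.05847531863594124 0.021576240421628555
[321.58178075 301.78626542] [385.1566988 262.4307354] [176.20504024 104.8019208 ]
```

View pics/v4.png

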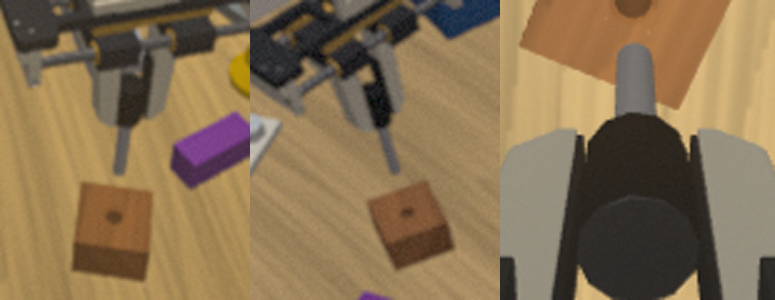

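```bash
python3 -c "
from h import *
w=load('w12');z=.1614
print('top',ray(w,325.2,299.2,z+.032),'tip far edge',ray(w,324.4,217.5,z-.068))
g=cv2.cvtColor(w['frame'],cv2.COLOR_RGB2GRAY);print(w['frame'][205:245:2,325].tolist())
d=load('d3')
print('pred side tip upright',proj(d,[.5898,-.3699,z-.068]),'obs',385-50+119/2.5,262-45+172/2.5)
s=load('s3');print('pred scene tip',proj(s,[.5898,-.3699,z-.068]),'obs',176-50+(394-250)/2.5,104-45+171/2.5)
"
```

```text
top [ 0.5914 -0.371   0.1934] tip far edge [ 0.5908 -0.368   0.0934]
[[111, 76, 42], [165, 111, 63], [173, 117, 66], [178, 122, 72], [175, 119, 70], [174, 119, 70], [142, 114, 90], [119, 116, 110], [118, 113, 110], [120, 116, 112], [119, 114, 113], [119, 115, 112], [117, 114, 112], [120, 116, 113], [119, 117, 113], [118, 115, 111], [119, 116, 112], [119, 115, 113], [118, 115, 112], [117, 114, 112]]
pred side tip upright [382.36170455 286.05714688] obs 382.6 285.8
pred scene tip [182.8510935  126.88079139] obs 183.6 127.4
```

Request:
play_rows([
  {"jaw": 1,"x": 0.18,"y": 0.8,"z": 0,"ax": 0,"ay": 0,"az": 0},
  {"jaw": 1,"x": 0.18,"y": 1,"z": 0,"ax": 0,"ay": 0,"az": 0},
  {"jaw": 1,"x": 0.18,"y": 1,"z": 0,"ax": 0,"ay": 0,"az": 0},
  {"jaw": 1,"x": 0.18,"y": 1,"z": 0,"ax": 0,"ay": 0,"az": 0},
  {"jaw": 1,"x": 0.18,"y": 1,"z": 0,"ax": 0,"ay": 0,"az": 0},
  {"jaw": 1,"x": 0.19,"y": 0.9,"z": 0,"ax": 0,"ay": 0,"az": 0},
  {"jaw": 1,"x": 0,"y": 0,"z": -0.5,"ax": 0,"ay": 0,"az": 0},
  {"jaw": 1,"x": 0,"y": 0,"z": -0.7,"ax": 0,"ay": 0,"az": 0},
  {"jaw": 1,"x": 0,"y": 0,"z": 0,"ax": 0,"ay": 0,"az": 0},
  {"jaw": 1,"x": 0,"y": 0,"z": 0,"ax": 0,"ay": 0,"az": 0},
])

```text
time_s: 34.8
tcp_pos: [0.645, -0.0855, 0.103]
tcp_rot: [-3.14, -0.091, 0.0]
force: [-0.3, 1.0, -0.3]
finger_gap: 0.0214
```

```bash
python3 -c "
from h import *
w=grab('wrist','w13');s=robot.state();print(s['tcp_pos'],yaw(s),s['force'])
d=grab('side','d4');a=grab('scene','s4')
O=[.6447,-.0863,.02]
for q in (w,d,a): print('op',proj(q,O),'tip',proj(q,s['tcp_pos']-[0,.001,.068]))
P=proj(d,O).astype(int);Q=proj(a,O).astype(int)
A=cv2.imread('pics/d4.png')[P[1]-40:P[1]+40,P[0]-50:P[0]+50];B=cv2.imread('pics/s4.png')[Q[1]-40:Q[1]+40,Q[0]-50:Q[0]+50]
C=cv2.imread('pics/w13.png')[120:320,225:425]
u=lambda x,f:cv2.resize(x,None,fx=f,fy=f,interpolation=cv2.INTER_CUBIC)
print(P-[50,40],Q-[50,40])
cv2.imwrite('pics/v5.png',np.hstack([u(C,2.8),np.vstack([u(A,2.3),u(B,2.3),np.zeros((560-368,230,3),np.uint8)])]))"
```

```text
[ 0.64568476 -0.08572347  0.10394538] 0.05811403458514697 [0.43214423 0.10525137 0.66886869]
op [323.21974532 215.35771736] tip [324.50191402 223.33141329]
op [370.46542861 215.45125697] tip [371.22007216 210.92858011]
op [254.53471927 231.86008356] tip [253.34201625 228.01209599]
[320 175] [204 191]
```

View pics/v5.png

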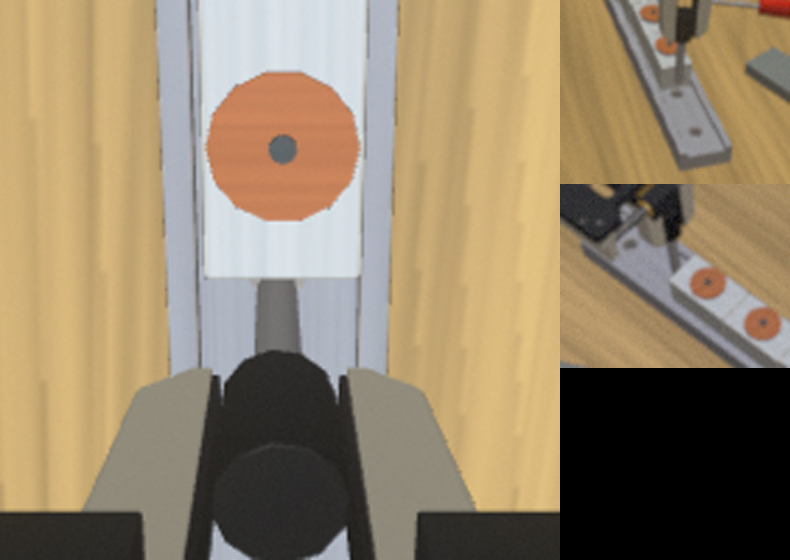

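The pin tip sits over opening3. In the wrist crop the shaft tip is at about (278,281) and the hole's rim shows on both sides at (254–297,281). In the side inset the tip is at (680,87) and the hole at (676,94). I'll shift about 1 mm towards −x and lower gently.

Request:
play_rows([
  {"jaw": 1,"x": -0.02,"y": 0,"z": -0.1,"ax": 0,"ay": 0,"az": 0},
  {"jaw": 1,"x": 0,"y": 0,"z": -0.1,"ax": 0,"ay": 0,"az": 0},
  {"jaw": 1,"x": 0,"y": 0,"z": -0.08,"ax": 0,"ay": 0,"az": 0},
  {"jaw": 1,"x": 0,"y": 0,"z": -0.08,"ax": 0,"ay": 0,"az": 0},
  {"jaw": 1,"x": 0,"y": 0,"z": -0.04,"ax": 0,"ay": 0,"az": 0},
  {"jaw": 1,"x": 0,"y": 0,"z": -0.04,"ax": 0,"ay": 0,"az": 0},
  {"jaw": 1,"x": 0,"y": 0,"z": 0,"ax": 0,"ay": 0,"az": 0},
])

```text
time_s: 35.83
tcp_pos: [0.6439, -0.0853, 0.0803]
tcp_rot: [-3.14, -0.092, 0.0]
force: [0.3, -0.3, -1.1]
finger_gap: 0.0214
```

Request:
play_rows([
  {"jaw": 1,"x": 0,"y": 0,"z": -0.08,"ax": 0,"ay": 0,"az": 0},
  {"jaw": 1,"x": 0,"y": 0,"z": -0.06,"ax": 0,"ay": 0,"az": 0},
  {"jaw": 1,"x": 0,"y": 0,"z": -0.04,"ax": 0,"ay": 0,"az": 0},
  {"jaw": 1,"x": 0,"y": 0,"z": -0.03,"ax": 0,"ay": 0,"az": 0},
  {"jaw": 1,"x": 0,"y": 0,"z": 0,"ax": 0,"ay": 0,"az": 0},
  {"jaw": 1,"x": 0,"y": 0,"z": 0,"ax": 0,"ay": 0,"az": 0},
])

```text
time_s: 36.58
tcp_pos: [0.6439, -0.0853, 0.07]
tcp_rot: [3.14, 0.092, 0.0]
force: [0.7, 0.2, 0.7]
finger_gap: 0.0216
```

Request:
play_rows([
  {"jaw": 1,"x": 0,"y": 0,"z": -0.03,"ax": 0,"ay": 0,"az": 0},
  {"jaw": 1,"x": 0,"y": 0,"z": -0.03,"ax": 0,"ay": 0,"az": 0},
  {"jaw": 1,"x": 0,"y": 0,"z": 0,"ax": 0,"ay": 0,"az": 0},
  {"jaw": 1,"x": 0,"y": 0,"z": 0,"ax": 0,"ay": 0,"az": 0},
])

```text
time_s: 37.08
tcp_pos: [0.6447, -0.0857, 0.0697]
tcp_rot: [3.139, 0.092, 0.003]
force: [-5.5, 0.4, 14.7]
finger_gap: 0.0215
```

It bottomed out at 14.7 N with the pin end at about z = 2 mm. I'll release and retreat.

Request:
play_rows([
  {"jaw": 1,"x": 0,"y": 0,"z": 0.05,"ax": 0,"ay": 0,"az": 0},
  {"jaw": -0.3,"x": 0,"y": 0,"z": 0,"ax": 0,"ay": 0,"az": 0},
  {"jaw": -0.3,"x": 0,"y": 0,"z": 0,"ax": 0,"ay": 0,"az": 0},
  {"jaw": -0.3,"x": 0,"y": 0,"z": 0,"ax": 0,"ay": 0,"az": 0},
  {"jaw": -0.3,"x": 0,"y": 0,"z": 0.5,"ax": 0,"ay": 0,"az": 0},
  {"jaw": -0.3,"x": 0,"y": 0,"z": 0.9,"ax": 0,"ay": 0,"az": 0},
  {"jaw": -0.3,"x": 0,"y": 0,"z": 1,"ax": 0,"ay": 0,"az": 0},
  {"jaw": -0.3,"x": -1,"y": -0.5,"z": 0.5,"ax": 0,"ay": 0,"az": 0},
  {"jaw": -0.3,"x": -1,"y": -0.5,"z": 0,"ax": 0,"ay": 0,"az": 0},
  {"jaw": -0.3,"x": -1,"y": -0.5,"z": 0,"ax": 0,"ay": 0,"az": 0},
])

```text
time_s: 38.33
tcp_pos: [0.4927, -0.161, 0.2149]
tcp_rot: [3.14, 0.093, 0.001]
force: [0.5, -1.1, 0.7]
finger_gap: 0.0605
```

Request:
play_rows([
  {"jaw": -0.3,"x": -0.6,"y": -1,"z": 0,"ax": 0,"ay": 0,"az": 0},
  {"jaw": -0.3,"x": 0,"y": -1,"z": 0,"ax": 0,"ay": 0,"az": 0},
  {"jaw": -0.3,"x": 0,"y": 0,"z": 0,"ax": 0,"ay": 0,"az": 0},
  {"jaw": -0.3,"x": 0,"y": 0,"z": 0,"ax": 0,"ay": 0,"az": 0},
])

```text
time_s: 38.83
tcp_pos: [0.4638, -0.2601, 0.2142]
tcp_rot: [-3.14, -0.091, 0.0]
force: [0.5, 0.1, -0.3]
finger_gap: 0.0604
```

```bash
python3 -c "
from h import *
d=grab('side','d5');a=grab('scene','s5')
for n,q in(('d',d),('s',a)):
  print(n,'grip top',proj(q,[.6447,-.0863,.102]),[ (x[0],ray(q,*x[0],.062).tolist()) for x in []])
  im=q['frame'];m=cv2.inRange(cv2.cvtColor(im,cv2.COLOR_RGB2HSV),(4,100,90),(14,230,245));k,l,st,c=cv2.connectedComponentsWithStats(m)
  for t,e in zip(st[1:],c[1:]):
    X=ray(q,*e,.062)
    if t[4]>25 and abs(X[0]-.64)<.03: print(e.round(1),t[4],X)
u=lambda x,f:cv2.resize(x,None,fx=f,fy=f,interpolation=cv2.INTER_CUBIC)
A=cv2.imread('pics/d5.png')[100:300,240:440];B=cv2.imread('pics/s5.png')[100:400,190:520]
cv2.imwrite('pics/v6.png',np.hstack([u(A,2),cv2.resize(B,(396,360))[:360]] if 0 else [u(A,2),cv2.copyMakeBorder(u(B,1.2),0,40,0,0,0)]))"
```

```text
d grip top [372.31474908 190.91353568] []
[360.2 180.3] 56 [0.6395 0.0148 0.062 ]
[364.9 193.9] 37 [ 0.6378 -0.0462  0.062 ]
s grip top [250.69242244 210.04242385] []
[268.2 233.3] 145 [ 0.6436 -0.0419  0.062 ]
[291.8 251.1] 153 [0.6406 0.0216 0.062 ]
[317.4 268.9] 166 [0.6354 0.0852 0.062 ]
```

View pics/v6.png

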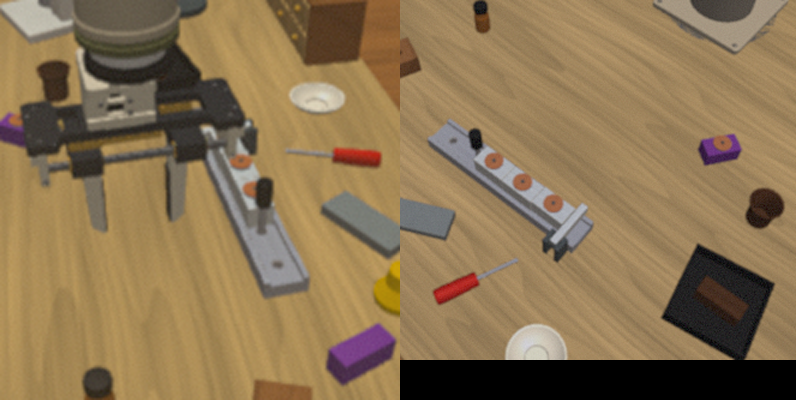

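The last view shows the pin standing right behind the row, three holders tight against the lowered stop, the packing in the tray, and the loupe cup and oil jar where they were. The dials are about 63.6–63.8 mm apart, as a tight row should be.

```bash
python3 -c "
from cell import robot
print(robot.job_done())"
```

```text
the job is handed in; nothing more can be done
None
```

The rail is ready and the job is handed in, at about 39 s of the 210 s allowed. `job_done()` gave no verdict.

In order, I:
1. lifted the packing into the black tray;
2. flipped the stop down across the channel;
3. laid the three holders on the bench in the channel (no fourth was in view);
4. pushed the row against the stop with about 25 N;
5. put the pin down into opening3, right behind the last holder.

**Last checks:**
- **Row:** the dials are 63.6 and 63.8 mm apart in the scene camera, which fits touching 64 mm holders. The row stopped moving under the final push.
- **Pin:** it bottomed out at 14.7 N with its lower end at about z = 2 mm. I released it and it stands upright.
- **Stop and packing:** the stop is down and the packing lies in the tray.
- **Bystanders:** the loupe cup, oil jar and purple look-alikes look undisturbed. I checked these by eye only.

No check failed. The cameras disagreed by a few millimetres: the side camera put the dials about 6–7 mm from where the scene camera did, possibly because the pin and gripper partly hid them, so I relied on the scene camera for the spacing. My first two move calls were refused because rows need all seven keys; nothing moved.

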